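Swap the gauge at the back of the rack

TASK

Clear the bottle and the flask out of the blue rack and stand both in the aluminium side tray, then take the large steel gauge from the bay behind them and set it in the round test seat. Next put the small brass gauge from the bench in the middle of the emptied bay, and last put the bottle and the flask back upright, each on the very spot where it stood at first. Let nothing fall over, and leave the white collar and the brass fitting on the bench alone.

Things in the scene. Friction and masses are not known exactly. Their poses are not given: they have to be found in the camera images.
- rack: Fixed blue rack. Origin: on the table, under the middle of the rear bay; +x to the rear (roughly away from the robot), y across. Base plate top at z = 8 mm, from x = -105 to +65, y = +-90 mm. Two flat grey discs (68 mm diameter) at x = -62, y = +-38 mm carry the bottle and the flask, either way round, each within 3 mm of the centre. They block the front of the bay.
- bay (a point): Middle of the rack's rear bay, on the base plate (8 mm above the table), marked by a third grey disc. The bay is open to front and rear, 80 mm wide between two fixed drawer boxes (rack x from -12 to +50 mm, |y| from 40 to 88 mm, tops 63 mm above the table). A gauge in it can be gripped only along the rack's x, once bottle and flask are gone.
- bottle: Loose amber bottle with paper label, white and green cap, upright, about 0.3 kg. Origin: centre of its underside, z up. Body 60 mm diameter to 82 mm high, shoulder narrowing to a neck of 26 mm diameter at 100 mm, cap of 32 mm diameter from 109 to 135 mm high (grip there). Starts on one of the rack's front discs.
- flask: Loose clear conical flask with white stopper, upright, about 0.2 kg. Origin: centre of its underside, z up. Base 64 mm diameter, cone from 12 mm up to the neck of 24 mm diameter at 72 mm, stopper of 30 mm diameter from 90 to 114 mm high (grip there). Starts on the rack's other front disc.
- large_gauge: Loose large steel pressure gauge lying dial up: plain round puck of 62 mm diameter, 34 mm high, about 0.3 kg. Origin: centre of its underside, z up. Starts in the middle of the rack's rear bay (within 3 mm).
- small_gauge: Loose small brass pressure gauge lying dial up on the bench: plain round puck of 46 mm diameter, 30 mm high, about 0.18 kg. Origin: centre of its underside, z up. Starts on the open bench between robot and rack, in a row with the collar and the fitting, in any order.
- seat: Fixed test seat: square aluminium block 110 x 110 mm with a round dark pad and a steel rim on it. Origin: on the table, under the middle of the round seat; z up. Pad top (on which the large gauge stands) at z = 20 mm; rim inner diameter 84 mm, outer 92 mm, rim top at z = 23 mm. A brass port sticks out 20 mm on its +x side.
- side_tray: Fixed shallow aluminium tray 210 mm (its x) by 130 mm (its y), walls 4 mm thick and 12 mm high, floor top at z = 4 mm. Origin: on the table under its centre. Room for bottle and flask one behind the other along x. One of it and the test seat stands left of the rack, the other right.
- ptfe_collar: Bystander, not to be disturbed: loose white plastic ring lying flat on the bench, 44 mm outer and 22 mm inner diameter, 14 mm high. Origin: centre of its underside.
- fitting: Bystander, not to be disturbed: loose brass pipe fitting standing on the bench, 24 mm diameter to 14 mm high, then 14 mm diameter to 30 mm high. Origin: centre of its underside.

How it is judged:
By the outcome, as a careful person would: the job done as asked, in the order asked, and still so for the second after the job is handed in, with the robot touching nothing.
It also fails if it takes over 128 s, if anything falls off the work surface, if the arm or the gripper's body presses on something with over 40 N, if the wrist force passes 120 N, or if a joint passes its speed limit or range.

ROBOT

A 6-joint arm with a two-finger parallel gripper is mounted at the origin on the work surface. World frame = base frame: x ahead of the robot, y to its left, z up, the work surface at z = 0. Lengths are in m, angles in rad, forces in N, time in s.
With the tool pointing down it reaches from about 0.3 to 0.775 m from the base axis. Payload 14.6 kg.
Tool frame: the origin (TCP) lies between the finger pads; the fingertips stand 19 mm ahead of it and the grasp point (between the pads) is the TCP (ctrl.finger_overhang is the distance from the TCP to the fingertips, in m); z points along the fingers, y is the direction in which the jaws open and shut (so a half turn about z gives the same grasp; the last joint's range is limited). The gripper opens to 94 mm and grips with 3 to 60 N. Pads are 16 mm wide; open, the fingers measure 119 mm over their backs; the gripper's body (75 mm by 177 mm) begins 78 mm behind the grasp point.
Start: joints at [1.146, 0.3, 1.521, -0, 1.321, -0.067], TCP at [0.193, 0.515, 0.224] pointing down, gripper open.
Joint ranges: [-3.03, 3.03], [-0.79, 2.21], [0.23, 2.52], [-1.04, 4.18], [0, 3.07], [-2.55, 2.55]. Speed limits (rad/s): [2.22, 2.22, 2.57, 3.14, 3.14, 3.14].

INTERFACE

Orientations are given as [roll, pitch, yaw] about the fixed x, y, z axes, in that order (R = Rz(yaw) Ry(pitch) Rx(roll)).
In Python, from station import ctrl gives the robot as it stands.
- The arm moves only by the tool send_rows, never from a script. Its argument "series" is a list of rows, each a list of 7 numbers: the turn, a rotation vector about the tool's x, y, z in degrees, then the shift along the tool's x, y, z in m, then the gripper's target within -1 to 1 (fully open at 1, half-way at 0, shut at -1). A call has 1 to 8 rows; each row is the pose to reach, as a shift and turn from the pose commanded when the call began, along the tool's axes at that moment; what a row does not reach only later rows make up. A row lasts 1/10 s, in which the tool goes at most 50 mm and 8.59 degrees, less where a joint would pass 70% of its speed; a pose out of reach is approached as far as the arm can. A call with a gripper value outside its range is refused whole. The fingers move at their own pace and stop on an object; "force" is the grip in N (left out, the last holds). Time passes only in rows, so rows that repeat a pose let the fingers close. It gives the time, the measured TCP pose, the force and the opening at its end, in the units of the state.
- ctrl.get_obs(): the state, without advancing time (a new reading comes with each control period).
- ctrl.camera(name): name is "scene" or "top" or "wrist"; returns a dict with "pixels" (420x560x3 uint8, red, green, blue), "z_map" (420x560 float32, m along the optical axis (not along the pixel's ray), 0 where there is no reading), "fov_y" (degrees; the focal length in pixels is half the picture's height over the tangent of half this angle, whatever the lens; pixels are square), "cx", "cy" (the principal point, pixels), "R" (3x3) and "t" (3): a world point X has camera coordinates R X + t. Camera axes: x right, y down, z forward; pixel columns grow to the right and rows downward; lengths in m; the calibration is good to about 2 mm. A picture is of the moment at which its call begins.
- ctrl.hand_in(): hands the job in, once; it reports no verdict.
The state is a dict: "time_s": time; "qpos": joint angles; "joint_vel": joint speeds; "tau": joint torques, N m; "ee_pos": TCP position; "eef_rot": TCP orientation; "force": force on the tool from outside, world axes, zero at the start; "moment": the same for the moment, N m; "grip_width": finger opening in m.
Only numpy, scipy, OpenCV 4.12 (cv2) and the standard library are available. Lean on these libraries where they do the work, as an engineer would, in place of code of your own. Each camera call takes 0.05 s, during which the arm holds its last target.

## Working session

There is one attempt and no reset: what is moved stays moved. The work goes in short steps, Python scripts to look and compute and a tool call to move; the robot and the scene stay as the last step left them, time stands still between calls to the robot, and variables do not carry over. Pictures are saved under pics/ and viewed, and the job is handed in when it is done.

Besides the shell and the picture viewer there is one more tool, called after "Call:" by a JSON object that holds its "fn" and its "kwargs". send_rows: Moves the arm, as the interface text tells. Its arguments: {"type":"object","properties":{"series":{"type":"array"},"force":{"type":"number"}},"required":["series"]}

```bash
ls; mkdir -p pics; cat > h.py <<'E'
import numpy as np, cv2
from station import ctrl
def cam(name):
    c=ctrl.camera(name); np.savez('last_%s.npz'%name,**{k:np.asarray(v) for k,v in c.items()})
    return c
def load(name):
    d=np.load('last_%s.npz'%name); return {k:d[k] for k in d.files}
def save(c,fn,crop=None,s=1):
    im=c['pixels'][:,:,::-1]
    if crop: u0,v0,u1,v1=crop; im=im[v0:v1,u0:u1]
    if s!=1: im=cv2.resize(im,None,fx=s,fy=s,interpolation=cv2.INTER_CUBIC)
    cv2.imwrite('pics/'+fn,im)
def f(c): return c['pixels'].shape[0]/2/np.tan(np.radians(float(c['fov_y']))/2)
def cloud(c):
    z=c['z_map'].astype(float); F=f(c); v,u=np.mgrid[:z.shape[0],:z.shape[1]]
    P=np.stack([(u-c['cx'])/F*z,(v-c['cy'])/F*z,z],-1)
    X=(P-c['t'])@c['R']; X[z<=0]=np.nan
    return X
def ray_z(c,u,v,h):
    d=np.array([(u-c['cx'])/f(c),(v-c['cy'])/f(c),1.])@c['R']; o=-c['R'].T@c['t']
    return o+d*(h-o[2])/d[2]
def proj(c,X):
    p=c['R']@np.asarray(X)+c['t']; return p[:2]/p[2]*f(c)+np.array([c['cx'],c['cy']])
E
python3 - <<'E'
from h import *
print(ctrl.get_obs())
for n in ['scene','top','wrist']:
    c=cam(n); save(c,n+'0.png'); print(n,c['fov_y'],c['cx'],c['cy'],-c['R'].T@c['t'],c['R'].round(3).tolist())
E
```

```text
pics
{'time_s': 0.0, 'qpos': array([ 1.14640824e+00,  3.00478817e-01,  1.52160686e+00,  3.38926871e-05,
        1.32067566e+00, -6.66071331e-02]), 'joint_vel': array([ 0.00113832, -0.00012536, -0.00035997,  0.00033457,  0.00075705,
        0.00051334]), 'tau': array([-1.59071191e-03, -5.31804907e+01, -3.52754045e+01,  7.08976854e-02,
        2.42051360e-02, -5.25964424e-05]), 'ee_pos': array([0.19250573, 0.51494879, 0.22387117]), 'eef_rot': array([-3.14042874e+00, -1.10540649e-04,  2.78380323e+00]), 'force': array([ 0.19416974,  0.3627839 , -0.23358722]), 'moment': array([ 0.04349321, -0.01804203, -0.01735088]), 'grip_width': 0.09366419131990046}
scene 50.21251664836211 270.3423612611747 209.74955645407945 [0.95530293 0.4092147  0.91731905] [[-0.718, 0.696, -0.002], [0.579, 0.596, -0.556], [-0.386, -0.4, -0.831]]
top 47.81105713868358 280.3330478851223 206.5239830862598 [ 0.4293764  -0.01194544  0.97061305] [[0.027, -0.999, -0.02], [-0.993, -0.025, -0.116], [0.116, 0.023, -0.993]]
wrist 58.467603465552436 281.52836195129544 209.35804110600037 [0.11452764 0.5456853  0.3836362 ] [[0.35, 0.937, -0.001], [0.899, -0.335, 0.283], [0.265, -0.1, -0.959]]
```

View pics/top0.png

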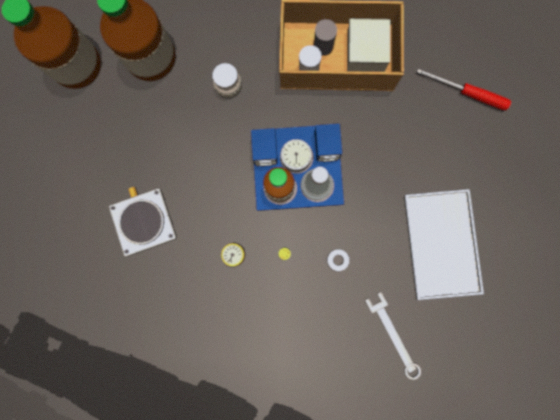

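View pics/scene0.png

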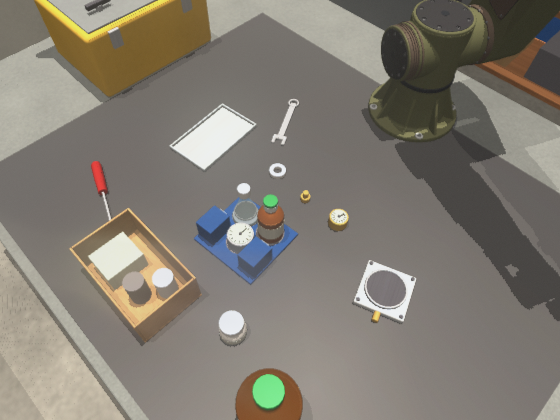

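View pics/wrist0.png

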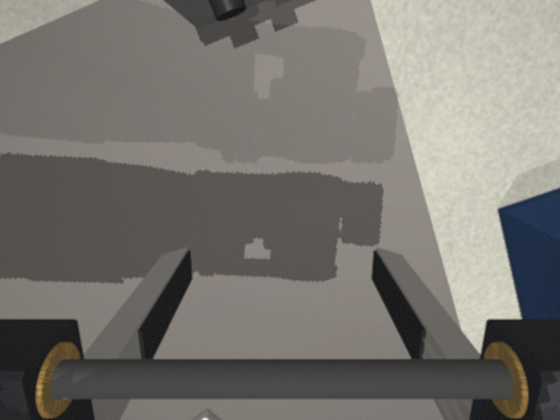

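The top view shows the bottle's green cap at (278,177) and the flask's stopper at (320,175), both in the rack. The large gauge is at (296,155), the seat at (141,221) and the tray at (444,244). In the bench row are the small gauge at (232,255), the fitting at (285,254) and the collar at (338,260). I'll enlarge these.

```bash
python3 - <<'E'
from h import *
c=load('top'); save(c,'top_rack.png',(240,115,360,215),6.5)
save(c,'top_row.png',(95,180,255,280),5)
save(c,'top_tray.png',(310,180,490,305),4.4)
s=load('scene'); save(s,'sc_rack.png',(185,170,365,290),4.4)
E
```

```text
(no output)
```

View pics/top_rack.png

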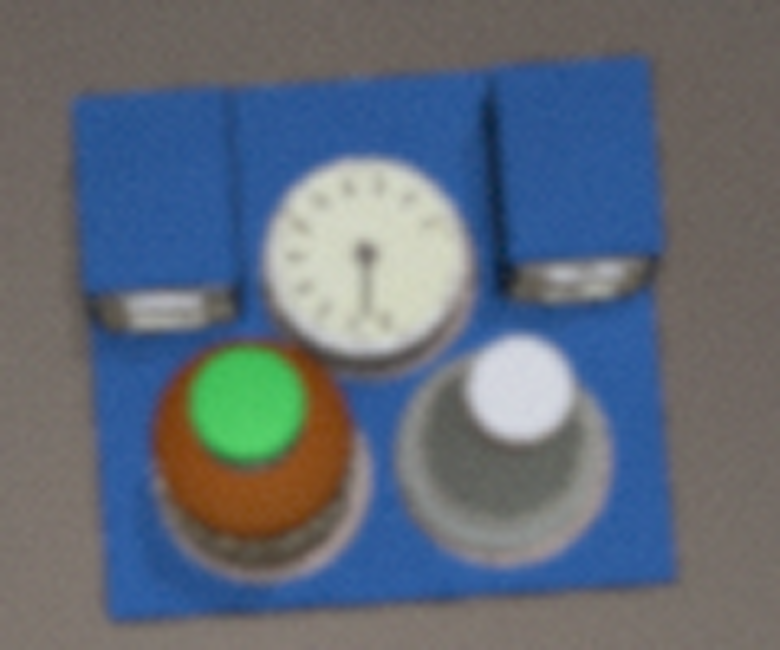

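View pics/top_row.png

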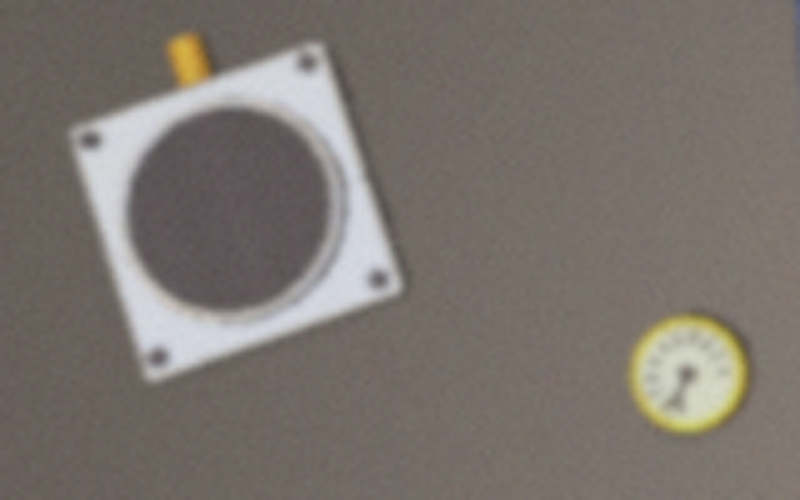

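View pics/top_tray.png

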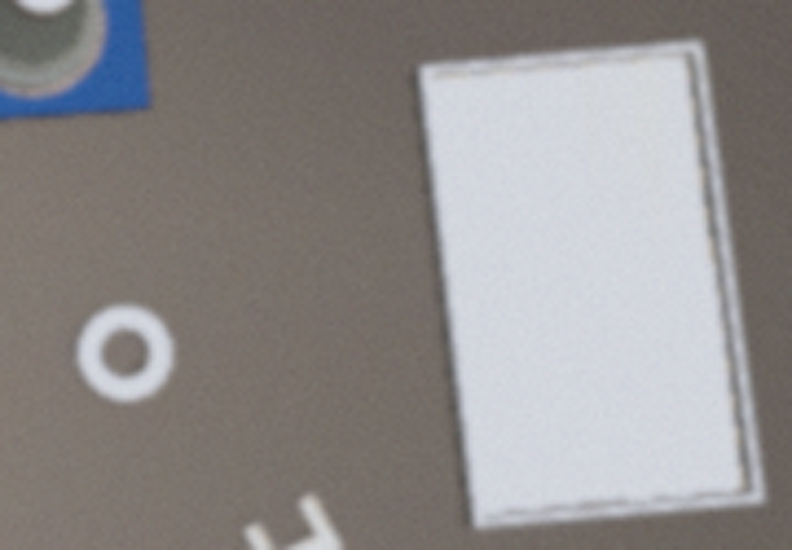

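View pics/sc_rack.png

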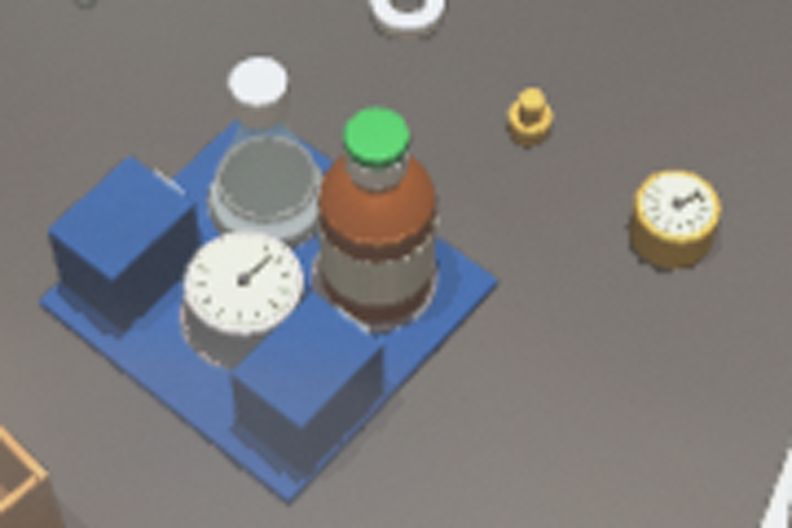

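Reading off the crops: the cap centre is at (248,405), the stopper at (521,388) and the gauge dial at (367,257) in the rack crop. The front base corners are at (113,617) and (675,582). The seat corners, tray corners and small gauge dial (689,374 in its crop) are all sharp.

```bash
python3 - <<'E'
from h import *
T=load('top');S=load('scene')
def full(p,o,s): return ((p[0]+.5)/s-.5+o[0],(p[1]+.5)/s-.5+o[1])
def show(n,c,o,s,p,h):
    X=ray_z(c,*full(p,o,s),h); print(n,(X*1e3).round(1)); return X
print('--top')
R=((240,115),6.5)
b=show('bottle',T,*R,(248,405),.143);fl=show('flask',T,*R,(521,388),.122);g=show('large',T,*R,(367,257),.042)
fL=show('rackFL',T,*R,(113,617),.008);fR=show('rackFR',T,*R,(675,582),.008)
W=((95,180),5)
show('small',T,*W,(689,374),.030)
sc=[show('seatc',T,*W,p,.020) for p in [(322,42),(403,291),(148,381),(70,130)]]
print('seat',np.mean(sc,0)); print([np.linalg.norm(sc[i]-sc[(i+1)%4]) for i in range(4)])
show('rimcentre',T,*W,(237,210),.022); show('padcentre',T,*W,(230,208),.02)
Y=((310,180),4.4)
tc=[show('trayc',T,*Y,p,.012) for p in [(420,66),(703,41),(765,501),(475,528)]]
print('tray',np.mean(tc,0)); print([np.linalg.norm(tc[i]-tc[(i+1)%4]) for i in range(4)])
show('collar',T,*Y,(125,353),.014)
d=fL-fR; yaw=np.arctan2(-d[0],d[1]);print('rack w',np.linalg.norm(d),'yaw',np.degrees(yaw))
print('--scene')
Q=((185,170),4.4)
show('bottle',S,*Q,(377,136),.143);show('flask',S,*Q,(258,81),.122);show('large',S,*Q,(244,281),.042);show('small',S,*Q,(677,203),.03)
show('fitting',S,*Q,(532,98),.03)
a=show('FL',S,*Q,(497,282),.008);r=show('RL',S,*Q,(290,503),.008);q=show('RR',S,*Q,(42,300),.008)
print(np.linalg.norm(a-r),np.linalg.norm(r-q)); e=r-a; print('yaw',np.degrees(np.arctan2(e[1],e[0]))); e=r-q; print('yaw',np.degrees(np.arctan2(-e[0],e[1])))
# depth cross-check
for nm,c in (('top',T),('scene',S)):
    X=cloud(c)
    for n,p,h,rad in (('bottle',b,.143,.022),('flask',fl,.122,.022),('large',g,.042,.04)):
        m=(np.hypot(X[...,0]-p[0],X[...,1]-p[1])<rad)&(abs(X[...,2]-h)<.005)
        P=X[m]; print(nm,n,len(P),(np.median(P,0)*1e3).round(1),((P.min(0)+P.max(0))/2*1e3).round(1)) if len(P) else print(nm,n,0)
    m=(abs(X[...,2])<.004)&(X[...,0]>.25)&(X[...,0]<.6)&(abs(X[...,1])<.3); print('table z',np.median(X[m][:,2]))
E
```

```text
--top
bottle [578.5  13.5 143. ]
flask [588.9 -61.9 122. ]
large [643.7 -18.7  42. ]
rackFL [534.1  58.3   8. ]
rackFR [ 549.6 -118.     8. ]
small [441.1 102.4  30. ]
seatc [571.9 259.   20. ]
seatc [471.4 220.4  20. ]
seatc [432.6 321.4  20. ]
seatc [533.3 360.1  20. ]
seat [0.50228912 0.29021265 0.02      ]
[np.float64(0.10770765865961594), np.float64(0.10821866248170589), np.float64(0.10783642045018525), np.float64(0.10823590833635181)]
rimcentre [502.2 289.   22. ]
padcentre [503.1 292.6  20. ]
trayc [ 571.6 -242.3   12. ]
trayc [ 586.4 -372.2   12. ]
trayc [ 377.9 -395.9   12. ]
trayc [ 362.2 -266.2   12. ]
tray [ 0.47453367 -0.31914184  0.012     ]
[np.float64(0.1307233264781997), np.float64(0.2099200570119914), np.float64(0.13059710169399402), np.float64(0.21081511005224354)]
collar [ 436.2 -107.9   14. ]
rack w 0.17700588333321574 yaw 5.012853639612495
--scene
bottle [579.9  19.6 143. ]
flask [589.1 -56.8 122. ]
large [643.6 -13.6  42. ]
small [440.2 106.3  30. ]
fitting [445.4   4.2  30. ]
FL [534.7  64.9   8. ]
RL [701.2  81.9   8. ]
RR [716.6 -96.2   8. ]
0.16734506508536073 0.17876729042237144
yaw 5.842740570126664
yaw 4.933076041213949
top bottle 247 [578.6  13.2 143.1] [579.3  14.  143.5]
top flask 208 [588.2 -62.1 122.5] [588.8 -61.6 121.7]
top large 730 [643.3 -18.6  42.8] [643.2 -18.7  42.2]
table z 0.0012157685858412582
scene bottle 154 [579.8  18.4 142. ] [578.8  18.1 141.8]
scene flask 121 [588.6 -56.9 120.9] [588.1 -57.  121.3]
scene large 517 [644.8 -13.5  41.7] [643.7 -21.3  42. ]
table z 0.0006876150681747187
```

The top and scene cameras agree in x but differ by about 5 mm in y. I'll go over the rack with the wrist camera to settle which is right.

```bash
cat >> h.py <<'E'
from scipy.spatial.transform import Rotation as Ro
def delta(x,y,z,yawdeg=95):
    o=ctrl.get_obs(); R0=Ro.from_euler('xyz',o['eef_rot']); p=o['ee_pos']
    R1=Ro.from_euler('xyz',[np.pi,0,np.radians(yawdeg)])
    rv=(R0.inv()*R1).as_rotvec(degrees=True); s=R0.inv().apply(np.array([x,y,z])-p)
    print('delta rot',rv.round(2).tolist(),'shift',s.round(4).tolist(),'rows',max(np.linalg.norm(rv)/8.59,np.linalg.norm(s)/.05).round(1))
E
python3 -c "
from h import *
delta(.57,-.02,.30,95)"
```

```text
delta rot [-0.04, 0.02, 64.5] shift [-0.5409, -0.369, -0.0757] rows 13.2
```

Call:
{"fn": "send_rows", "kwargs": {"series": [[0,0,8,-0.02,-0.014,-0.03,1],[0,0,16,-0.055,-0.037,-0.06,1],[0,0,24,-0.095,-0.065,-0.0757,1],[0,0,32,-0.135,-0.092,-0.0757,1],[0,0,40,-0.175,-0.12,-0.0757,1],[0,0,48,-0.215,-0.147,-0.0757,1],[0,0,56,-0.255,-0.174,-0.0757,1],[0,0,64.5,-0.295,-0.2,-0.0757,1]]}}

```text
time_s: 0.95
ee_pos: [0.3996, 0.2227, 0.3002]
eef_rot: [3.141, -0.0, 1.652]
force: [0.8, 1.1, 0.4]
grip_width: 0.0942
```

```bash
python3 -c "
from h import *
delta(.57,-.02,.30,95)"
```

```text
delta rot [0.01, -0.0, -0.33] shift [-0.2557, 0.1501, 0.0002] rows 5.9
```

Call:
{"fn": "send_rows", "kwargs": {"series": [[0,0,0,-0.04,0.023,0,1],[0,0,0,-0.08,0.047,0,1],[0,0,0,-0.12,0.07,0,1],[0,0,0,-0.16,0.094,0,1],[0,0,0,-0.2,0.117,0,1],[0,0,-0.3,-0.235,0.138,0,1],[0,0,-0.3,-0.256,0.15,0,1],[0,0,-0.3,-0.256,0.15,0,1]]}}

```text
time_s: 1.75
ee_pos: [0.5714, -0.0197, 0.299]
eef_rot: [-3.14, -0.0, 1.66]
force: [-0.2, 1.2, 0.7]
grip_width: 0.0938
```

```bash
python3 - <<'E'
from h import *
o=ctrl.get_obs();print(o['ee_pos'],o['eef_rot'])
c=cam('wrist'); save(c,'wrist1.png',s=1.4)
E
```

```text
[ 0.57141833 -0.01973924  0.29903074] [-3.13998738e+00 -6.01076028e-05  1.66038194e+00]
```

View pics/wrist1.png

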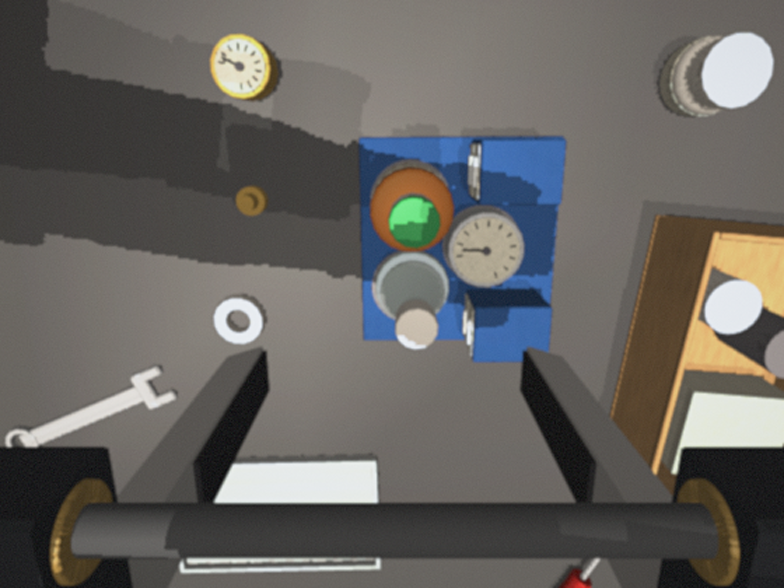

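The wrist view has the cap at (414,221), the stopper at (416,328), the large dial at (484,248) and the small gauge at (241,66). The fingertips are at about (258,352) and (530,352).

```bash
python3 - <<'E'
from h import *
c=load('wrist')
for n,p,h in (('bottle',(415,222),.143),('flask',(416,328),.122),('large',(485,248),.042),('small',(241,66),.03),('fitting',(250,201),.03),('collar',(239,320),.014),('rackFL',(360,139),.008),('rackFR',(363,340),.008)):
    print(n,(ray_z(c,(p[0]+.5)/1.4-.5,(p[1]+.5)/1.4-.5,h)*1e3).round(1))
o=ctrl.get_obs();R=Ro.from_euler('xyz',o['eef_rot']).as_matrix()
for d in ([0,.047,.019],[0,-.047,.019],[.008,.047,.019],[.008,-.047,.019]):
    print(d,(proj(c,o['ee_pos']+R@np.array(d))*1.4).round(1))
X=cloud(c)
m=(X[...,2]<.30)&(X[...,2]>.277)&(np.hypot(X[...,0]-.57,X[...,1]+.02)<.07)
P=(X[m]-o['ee_pos'])@R; print(len(P),P.min(0),P.max(0))
for n,p,h,rad in (('bottle',(.579,.016),.143,.024),('flask',(.589,-.059),.122,.022),('large',(.6435,-.016),.042,.04)):
    m=(np.hypot(X[...,0]-p[0],X[...,1]-p[1])<rad)&(abs(X[...,2]-h)<.006); P=X[m]
    print(n,len(P),(np.median(P,0)*1e3).round(1),((P.min(0)+P.max(0))/2*1e3).round(1))
E
```

```text
bottle [580.1  17.1 143. ]
flask [589.2 -58.1 122. ]
large [643.7 -13.8  42. ]
small [443.3 105.8  30. ]
fitting [451.3   5.1  30. ]
collar [ 438.6 -104.    14. ]
rackFL [535.1  61.    8. ]
rackFR [ 550.5 -115.5    8. ]
[0, 0.047, 0.019] [520.6 370.9]
[0, -0.047, 0.019] [266.8 371.1]
[0.008, 0.047, 0.019] [522.1 350.8]
[0.008, -0.047, 0.019] [265.2 351. ]
1434 [-0.00826072 -0.05844571 -0.00067331] [0.01023652 0.05889323 0.02158298]
bottle 1077 [579.5  17.  142.4] [579.5  16.5 140.9]
flask 730 [589.  -57.7 121.5] [589.4 -58.4 119.9]
large 2281 [643.8 -14.5  42.1] [644.4 -15.7  40.8]
```

The wrist view matches the finger geometry to about 1 mm, so I'll trust it: bottle (579.8, 17), flask (589, -58), large gauge (644, -14.5) mm. Next I move over the bottle.

```bash
python3 -c "
from h import *
delta(.5798,.017,.20,95);delta(.5798,.017,.130,95)"
```

```text
delta rot [-0.08, -0.02, 0.2] shift [0.0342, 0.0124, 0.0993] rows 2.1
delta rot [-0.08, -0.02, 0.2] shift [0.0342, 0.0125, 0.1693] rows 3.5
```

Call:
{"fn": "send_rows", "kwargs": {"series": [[-0.08,0,0.2,0.0171,0.006,0.02,1],[-0.08,0,0.2,0.0342,0.0124,0.055,1],[-0.08,0,0.2,0.0342,0.0124,0.09,1],[-0.08,0,0.2,0.0342,0.0124,0.12,1],[-0.08,0,0.2,0.0342,0.0124,0.145,1],[-0.08,0,0.2,0.0342,0.0124,0.162,1],[-0.08,0,0.2,0.0342,0.0124,0.1693,1],[-0.08,0,0.2,0.0342,0.0124,0.1693,1]]}}

```text
time_s: 2.6
ee_pos: [0.5792, 0.0186, 0.1305]
eef_rot: [3.141, -0.0, 1.661]
force: [-0.0, 0.2, 0.9]
grip_width: 0.0942
```

```bash
python3 - <<'E'
from h import *
o=ctrl.get_obs();print(o['ee_pos'],o['eef_rot'])
c=cam('wrist'); save(c,'wrist2.png',s=1.4)
E
```

```text
[0.57922887 0.01856728 0.13053259] [ 3.14129992e+00 -1.88194684e-04  1.66067994e+00]
```

View pics/wrist2.png

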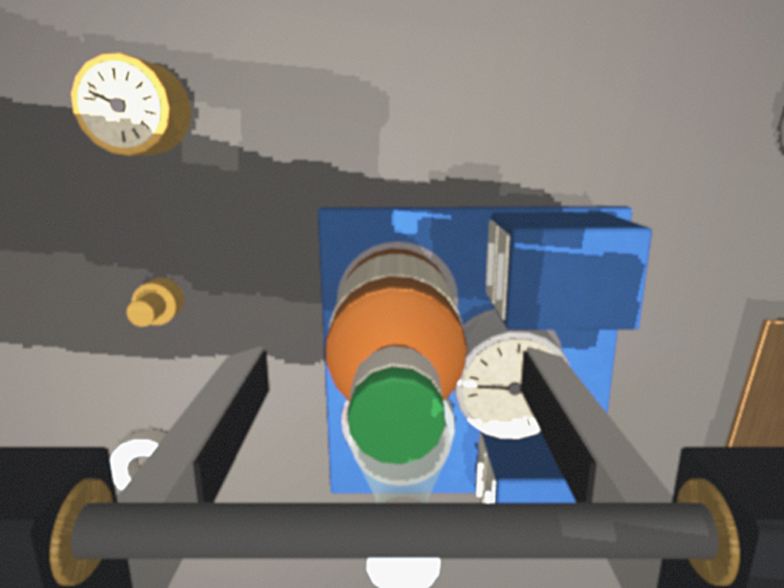

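The cap at (397,415) is centred between the fingers (midline about 394). I'll check y, then grip gently.

```bash
python3 - <<'E'
from h import *
c=load('wrist'); print(ray_z(c,397.5/1.4-.5,415.5/1.4-.5,.143))
o=ctrl.get_obs(); print(proj(c,[*o['ee_pos'][:2],.143])*1.4)
E
```

```text
[0.57957383 0.01962187 0.143     ]
[397.03120902 418.40029994]
```

Call:
{"fn": "send_rows", "kwargs": {"series": [[0,0,0,0.0,0.001,0.0,0.4],[0,0,0,0.0,0.001,0.0,0.0],[0,0,0,0.0,0.001,0.0,-0.2],[0,0,0,0.0,0.001,0.0,-0.4],[0,0,0,0.0,0.001,0.0,-0.6],[0,0,0,0.0,0.001,0.0,-0.8],[0,0,0,0.0,0.001,0.0,-1],[0,0,0,0.0,0.001,0.0,-1]], "force": 15}}

```text
time_s: 3.45
ee_pos: [0.5808, 0.0178, 0.1309]
eef_rot: [3.14, 0.0, 1.66]
force: [-2.3, -0.2, 1.1]
grip_width: 0.0333
```

Call:
{"fn": "send_rows", "kwargs": {"series": [[0,0,0,0,0,0,-1],[0,0,0,0,0,0,-1],[0,0,0,0,0,0,-1],[0,0,0,0,0,0,-1]], "force": 25}}

```text
time_s: 3.85
ee_pos: [0.5808, 0.0178, 0.1308]
eef_rot: [3.14, 0.0, 1.66]
force: [-0.3, 0.3, -1.7]
grip_width: 0.0315
```

```bash
python3 - <<'E'
from h import *
o=ctrl.get_obs(); print(o)
# tray spots: tray centre (.4745,-.316), x dir
d=np.array([.571-.362+ .586-.378,(-.2423+.2662-.3722+.3959)]);d/=np.linalg.norm(d);print(d,np.degrees(np.arctan2(d[1],d[0])))
t=np.array([.4745,-.3160]);print(t+.05*d,t-.05*d)
E
```

```text
{'time_s': 3.85, 'qpos': array([-3.23677717e-02,  4.57533838e-01,  1.53204847e+00,  1.54298493e-04,
        1.15074366e+00, -1.21462894e-01]), 'joint_vel': array([-0.0009162 ,  0.00013232, -0.00038398,  0.0011157 , -0.00042842,
        0.00023668]), 'tau': array([ 2.11576401e-02, -5.98882484e+01, -3.31085265e+01,  7.54139037e-02,
       -2.53583025e-02, -1.17037835e-03]), 'ee_pos': array([0.58078188, 0.01784947, 0.13079178]), 'eef_rot': array([3.14031822e+00, 1.35510921e-05, 1.65982861e+00]), 'force': array([-0.30104245,  0.32379047, -1.66754316]), 'moment': array([-0.05835387,  0.06307009,  0.01105328]), 'grip_width': 0.03152964471586003}
[0.99354802 0.1134122 ] 6.512051433212631
[ 0.5241774  -0.31032939] [ 0.4248226  -0.32167061]
```

Gripped at 31.5 mm (cap is 32). Now I lift it and carry it over the tray.

Call:
{"fn": "send_rows", "kwargs": {"series": [[0,0,0,0,0,-0.004,-1],[0,0,0,0,0,-0.015,-1],[0,0,0,0,0,-0.035,-1],[0,0,0,0,0,-0.065,-1],[0,0,0,0,0,-0.095,-1],[0,0,0,0,0,-0.125,-1],[0,0,0,0,0,-0.145,-1],[0,0,0,0,0,-0.155,-1]]}}

```text
time_s: 4.65
ee_pos: [0.5808, 0.0179, 0.2887]
eef_rot: [3.137, 0.0, 1.66]
force: [-0.2, -0.5, -2.9]
grip_width: 0.0315
```

```bash
python3 -c "
from h import *
print(ctrl.get_obs()['force'],ctrl.get_obs()['grip_width']);delta(.524,-.3105,.286,95);save(cam('scene'),'s1.png')"
```

```text
[-0.23720116 -0.4932049  -2.89197774] 0.031478589636871925
delta rot [0.26, 0.02, 0.1] shift [-0.322, -0.0858, 0.0024] rows 6.7
```

View pics/s1.png

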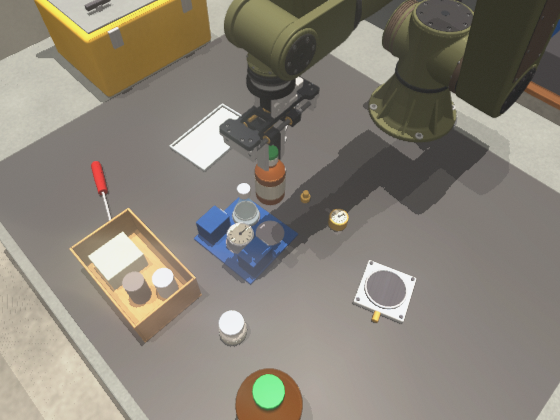

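The bottle hangs upright from the gripper at (270,180), and its disc at (270,232) is free. Carrying on.

Call:
{"fn": "send_rows", "kwargs": {"series": [[0,0,0,-0.015,-0.004,0,-1],[0,0,0,-0.05,-0.013,0,-1],[0,0,0,-0.095,-0.025,0,-1],[0,0,0,-0.14,-0.037,0,-1],[0,0,0,-0.185,-0.049,0,-1],[0,0,0,-0.23,-0.061,0,-1],[0,0,0,-0.27,-0.072,0,-1],[0.26,0,0.1,-0.3,-0.08,0,-1]]}}

```text
time_s: 5.5
ee_pos: [0.5258, -0.2911, 0.2842]
eef_rot: [-3.136, -0.001, 1.656]
force: [0.4, 0.4, -2.8]
grip_width: 0.0316
```

```bash
python3 -c "
from h import *
delta(.524,-.3105,.130,95)"
```

```text
delta rot [-0.3, -0.07, -0.11] shift [-0.0194, -0.0027, 0.1542] rows 3.1
```

Call:
{"fn": "send_rows", "kwargs": {"series": [[-0.2,0,0,-0.012,-0.002,0.01,-1],[-0.2,0,0,-0.0194,-0.0027,0.035,-1],[-0.2,0,0,-0.0194,-0.0027,0.065,-1],[-0.2,0,0,-0.0194,-0.0027,0.095,-1],[-0.2,0,0,-0.0194,-0.0027,0.12,-1],[-0.2,0,0,-0.0194,-0.0027,0.138,-1],[-0.2,0,0,-0.0194,-0.0027,0.148,-1],[-0.2,0,0,-0.0194,-0.0027,0.148,-1]]}}

```text
time_s: 6.3
ee_pos: [0.5254, -0.3071, 0.1358]
eef_rot: [-3.14, -0.002, 1.658]
force: [0.8, -0.2, -2.2]
grip_width: 0.0318
```

```bash
python3 -c "
from h import *
o=ctrl.get_obs();print(o['ee_pos'],o['eef_rot'],o['force']);c=cam('scene');save(c,'s2.png',(150,60,330,200),4.4);c=cam('wrist');save(c,'w3.png')
delta(.524,-.3105,.1268,95)"
```

```text
[ 0.52537303 -0.30709689  0.13582126] [-3.13951894e+00 -2.03405151e-03  1.65829889e+00] [ 0.79456853 -0.1534737  -2.16079832]
delta rot [0.04, 0.02, 0.01] shift [-0.0026, -0.0025, 0.0114] rows 0.2
```

View pics/s2.png

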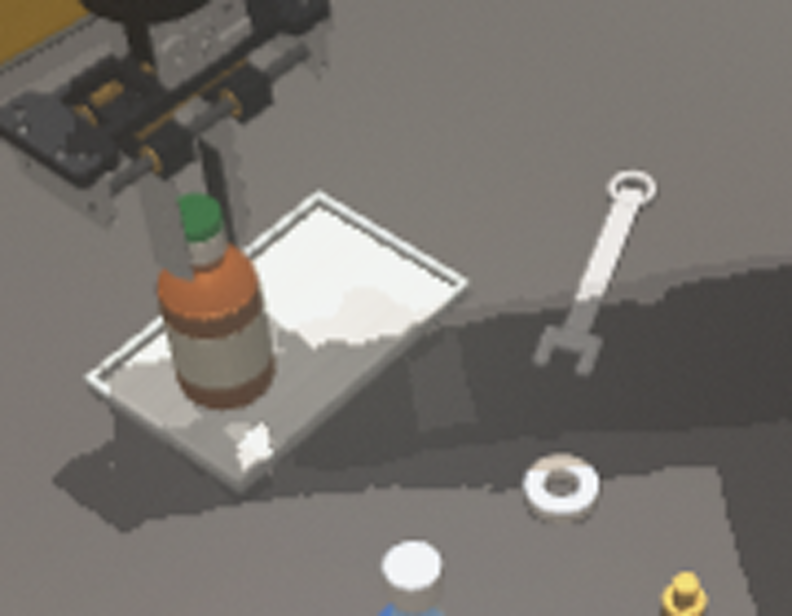

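View pics/w3.png

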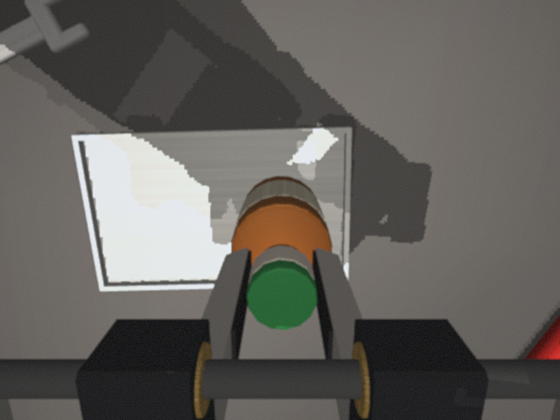

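The bottle hangs upright inside the far half of the tray. Lowering it.

Call:
{"fn": "send_rows", "kwargs": {"series": [[0,0,0,-0.0026,-0.0025,0.003,-1],[0,0,0,-0.0026,-0.0025,0.006,-1],[0,0,0,-0.0026,-0.0025,0.008,-1],[0,0,0,-0.0026,-0.0025,0.008,-1]]}}

```text
time_s: 6.8
ee_pos: [0.5238, -0.3105, 0.1295]
eef_rot: [3.141, -0.0, 1.658]
force: [0.3, 0.7, -3.2]
grip_width: 0.0316
```

```bash
python3 -c "
from h import *
o=ctrl.get_obs();print(o['ee_pos'],o['eef_rot'],o['force'])"
```

```text
[ 0.52377394 -0.31045418  0.12954656] [ 3.14146946e+00 -1.77787291e-04  1.65803791e+00] [ 0.31985979  0.708187   -3.17412485]
```

Call:
{"fn": "send_rows", "kwargs": {"series": [[0,0,0,0,0,0.001,-1],[0,0,0,0,0,0.002,-1],[0,0,0,0,0,0.0025,-1],[0,0,0,0,0,0.0025,-1]]}}

```text
time_s: 7.2
ee_pos: [0.5238, -0.3105, 0.1272]
eef_rot: [3.141, -0.0, 1.658]
force: [0.3, -0.9, -3.0]
grip_width: 0.0317
```

Call:
{"fn": "send_rows", "kwargs": {"series": [[0,0,0,0,0,0.0005,-1],[0,0,0,0,0,0.001,-1],[0,0,0,0,0,0.001,-1]]}}

```text
time_s: 7.5
ee_pos: [0.524, -0.3107, 0.1268]
eef_rot: [3.141, 0.001, 1.658]
force: [-2.1, 0.6, 4.1]
grip_width: 0.0313
```

Contact. Releasing and rising.

Call:
{"fn": "send_rows", "kwargs": {"series": [[0,0,0,0,0,0,-0.2],[0,0,0,0,0,0,0.2],[0,0,0,0,0,0,0.4],[0,0,0,0,0,0,0.4],[0,0,0,0,0,-0.02,0.4],[0,0,0,0,0,-0.06,0.4],[0,0,0,0,0,-0.105,0.6],[0,0,0,0,0,-0.15,1]]}}

```text
time_s: 8.3
ee_pos: [0.5236, -0.3103, 0.2779]
eef_rot: [3.142, -0.0, 1.658]
force: [0.1, -0.8, -0.4]
grip_width: 0.0784
```

```bash
python3 -c "
from h import *
delta(.589,-.058,.20,95)
c=cam('scene');save(c,'s3.png',(150,60,330,290),2.6)"
```

```text
delta rot [0.0, -0.01, 0.0] shift [0.2456, 0.0872, 0.0779] rows 5.4
```

View pics/s3.png

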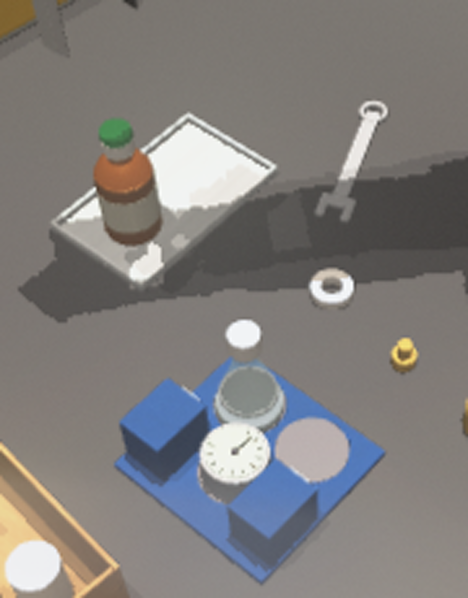

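The bottle stands in the tray. On to the flask.

Call:
{"fn": "send_rows", "kwargs": {"series": [[0,0,0,0.025,0.009,-0.005,1],[0,0,0,0.065,0.023,-0.005,1],[0,0,0,0.105,0.037,-0.005,1],[0,0,0,0.145,0.051,-0.005,1],[0,0,0,0.185,0.066,0,1],[0,0,0,0.22,0.078,0.02,1],[0,0,0,0.2456,0.0872,0.05,1],[0,0,0,0.2456,0.0872,0.078,1]]}}

```text
time_s: 9.15
ee_pos: [0.5897, -0.0551, 0.197]
eef_rot: [3.141, -0.0, 1.661]
force: [0.8, 0.1, -0.3]
grip_width: 0.0943
```

```bash
python3 -c "
from h import *
delta(.589,-.058,.11,95)
c=cam('wrist');save(c,'w4.png',s=1.4)
print(proj(c,[.589,-.058,.122])*1.4)"
```

```text
delta rot [0.05, -0.02, 0.19] shift [-0.0029, -0.0011, 0.087] rows 1.7
[392.67144825 329.11489805]
```

View pics/w4.png

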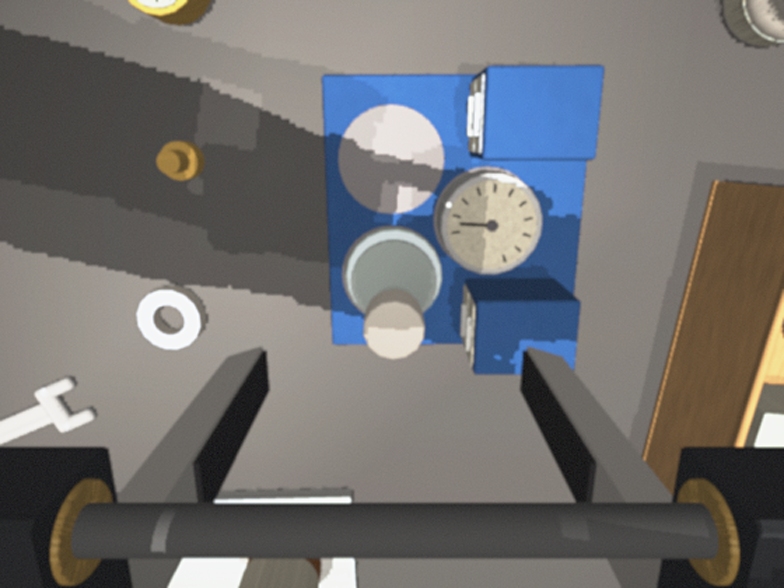

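The stopper at (394,330) matches the prediction of (393,329). Descending.

Call:
{"fn": "send_rows", "kwargs": {"series": [[0,0,0.1,-0.0029,-0.0008,0.015,1],[0,0,0.1,-0.0029,-0.0008,0.04,1],[0,0,0.1,-0.0029,-0.0008,0.065,1],[0,0,0.1,-0.0029,-0.0008,0.08,1],[0,0,0.1,-0.0029,-0.0008,0.087,1],[0,0,0.1,-0.0029,-0.0008,0.087,0.3],[0,0,0.1,-0.0029,-0.0008,0.087,-0.1],[0,0,0.1,-0.0029,-0.0008,0.087,-0.2]], "force": 15}}

```text
time_s: 10.0
ee_pos: [0.5893, -0.0613, 0.1124]
eef_rot: [3.14, 0.0, 1.656]
force: [0.4, 0.1, 0.2]
grip_width: 0.0734
```

```bash
python3 -c "
from h import *
c=load('wrist'); print('bottle disc',ray_z(c,391.5/1.4-.5,159.5/1.4-.5,.008))
o=ctrl.get_obs(); print(o['ee_pos'],o['eef_rot'],o['grip_width'])
c=cam('wrist');save(c,'w5.png',s=1.4)
print(proj(c,[*o['ee_pos'][:2],.122])*1.4)"
```

```text
bottle disc [0.58097076 0.01592909 0.008     ]
[ 0.58927015 -0.06130739  0.11243266] [3.13961434e+00 4.29564586e-04 1.65630803e+00] 0.0733649084722337
[395.46360315 413.10157597]
```

View pics/w5.png

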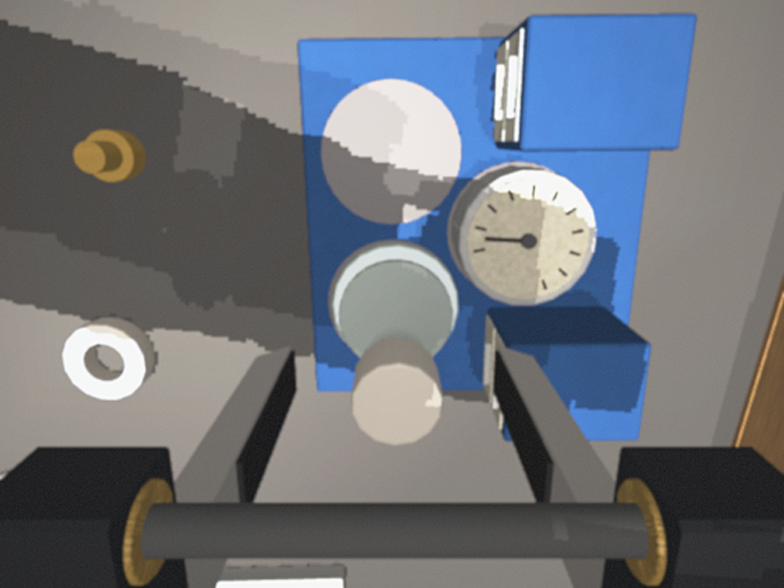

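The TCP is 3 mm low in y because I measured before it had settled. Correcting, then closing.

Call:
{"fn": "send_rows", "kwargs": {"series": [[0,0,0,0.0015,0.0003,0.001,-0.2],[0,0,0,0.003,0.0005,0.002,-0.2],[0,0,0,0.003,0.0005,0.002,-0.2],[0,0,0,0.003,0.0005,0.002,-0.35],[0,0,0,0.003,0.0005,0.002,-0.5],[0,0,0,0.003,0.0005,0.002,-0.65],[0,0,0,0.003,0.0005,0.002,-0.8],[0,0,0,0.003,0.0005,0.002,-1]], "force": 15}}

```text
time_s: 10.85
ee_pos: [0.5891, -0.0582, 0.1093]
eef_rot: [3.141, -0.0, 1.656]
force: [0.4, 0.2, -0.8]
grip_width: 0.0298
```

Call:
{"fn": "send_rows", "kwargs": {"series": [[0,0,0,0,0,0,-1],[0,0,0,0,0,0,-1],[0,0,0,0,0,0,-1],[0,0,0,0,0,0,-1]], "force": 25}}

```text
time_s: 11.25
ee_pos: [0.5891, -0.0582, 0.1093]
eef_rot: [3.141, 0.0, 1.656]
force: [1.4, -0.0, -0.6]
grip_width: 0.0298
```

```bash
python3 -c "
from h import *
for i in range(2):
  o=ctrl.get_obs(); print(o['ee_pos'],o['eef_rot'],o['grip_width'],o['force']);c=cam('wrist')
save(c,'w6.png')"
```

```text
[ 0.58905499 -0.05817225  0.10931006] [3.14114080e+00 1.30205829e-06 1.65628314e+00] 0.029751150486637838 [ 1.42192274 -0.02061947 -0.60631866]
[ 0.58907052 -0.05817013  0.10929666] [3.14114773e+00 5.25228053e-05 1.65636751e+00] 0.02959217757725059 [ 1.16248165 -0.19460568  0.32418385]
```

View pics/w6.png

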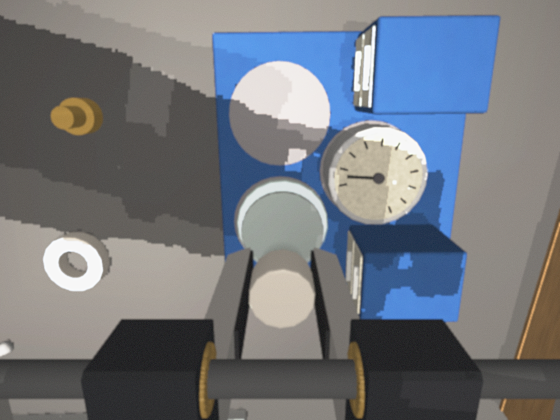

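Call:
{"fn": "send_rows", "kwargs": {"series": [[0,0,0,0,0,-0.004,-1],[0,0,0,0,0,-0.015,-1],[0,0,0,0,0,-0.035,-1],[0,0,0,0,0,-0.065,-1],[0,0,0,0,0,-0.095,-1],[0,0,0,0,0,-0.125,-1],[0,0,0,0,0,-0.145,-1],[0,0,0,0,0,-0.15,-1]]}}

```text
time_s: 12.15
ee_pos: [0.5894, -0.0582, 0.2624]
eef_rot: [3.137, 0.001, 1.656]
force: [-0.2, 0.5, -2.2]
grip_width: 0.0295
```

```bash
python3 -c "
from h import *
delta(.425,-.3215,.2593,95)"
```

```text
delta rot [0.25, 0.06, -0.1] shift [-0.2482, -0.1863, 0.0026] rows 6.2
```

Call:
{"fn": "send_rows", "kwargs": {"series": [[0,0,0,-0.012,-0.009,0,-1],[0,0,0,-0.04,-0.03,0,-1],[0,0,0,-0.075,-0.056,0,-1],[0,0,0,-0.11,-0.083,0,-1],[0,0,0,-0.145,-0.109,0,-1],[0,0,0,-0.18,-0.135,0,-1],[0,0,0,-0.215,-0.161,0,-1],[0,0,0,-0.238,-0.179,0,-1]]}}

```text
time_s: 12.95
ee_pos: [0.4283, -0.3127, 0.2579]
eef_rot: [-3.14, -0.001, 1.655]
force: [0.4, -0.3, -2.8]
grip_width: 0.0295
```

Call:
{"fn": "send_rows", "kwargs": {"series": [[0,0,0,-0.01,-0.0075,0.005,-1],[0,0,0,-0.01,-0.0075,0.02,-1],[0,0,0,-0.01,-0.0075,0.045,-1],[0,0,0,-0.01,-0.0075,0.075,-1],[0,0,0,-0.01,-0.0075,0.105,-1],[0,0,0,-0.01,-0.0075,0.13,-1],[0,0,0,-0.01,-0.0075,0.14,-1],[0,0,0,-0.01,-0.0075,0.14,-1]]}}

```text
time_s: 13.75
ee_pos: [0.4238, -0.3205, 0.1178]
eef_rot: [-3.14, -0.002, 1.657]
force: [0.3, -0.7, -1.5]
grip_width: 0.0295
```

```bash
python3 -c "
from h import *
c=cam('scene');save(c,'s4.png',(150,60,330,200),4.4)
delta(.425,-.3215,.1058,95)"
```

```text
delta rot [-0.01, -0.03, -0.09] shift [-0.0006, 0.0006, 0.0134] rows 0.3
```

View pics/s4.png

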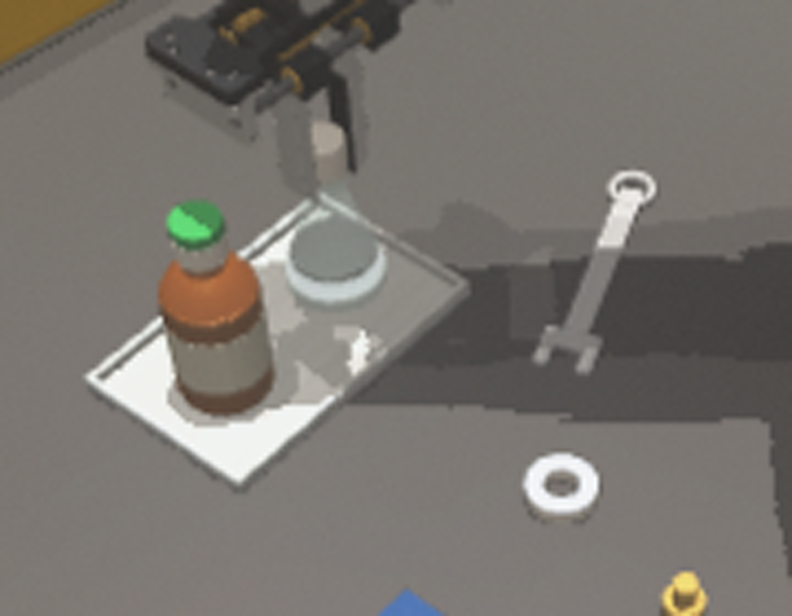

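The flask is inside the tray's near half. Lowering to contact.

Call:
{"fn": "send_rows", "kwargs": {"series": [[0,0,0,0,0,0.004,-1],[0,0,0,0,0,0.008,-1],[0,0,0,0,0,0.0105,-1],[0,0,0,0,0,0.0115,-1],[0,0,0,0,0,0.0115,-1]]}}

```text
time_s: 14.3
ee_pos: [0.4244, -0.3212, 0.1077]
eef_rot: [3.141, -0.0, 1.656]
force: [-0.2, -0.1, -1.9]
grip_width: 0.0291
```

Call:
{"fn": "send_rows", "kwargs": {"series": [[0,0,0,0,0,0.001,-1],[0,0,0,0,0,0.0015,-1],[0,0,0,0,0,0.0015,-1]]}}

```text
time_s: 14.6
ee_pos: [0.4244, -0.3212, 0.1062]
eef_rot: [3.141, 0.0, 1.656]
force: [-0.9, -0.6, -3.4]
grip_width: 0.0299
```

Call:
{"fn": "send_rows", "kwargs": {"series": [[0,0,0,0,0,0.0008,-1],[0,0,0,0,0,0.0012,-1],[0,0,0,0,0,0.0012,-1]]}}

```text
time_s: 14.9
ee_pos: [0.4245, -0.3213, 0.1052]
eef_rot: [3.141, 0.0, 1.656]
force: [-0.5, 0.9, 0.6]
grip_width: 0.0295
```

Call:
{"fn": "send_rows", "kwargs": {"series": [[0,0,0,0,0,0,-0.2],[0,0,0,0,0,0,0.2],[0,0,0,0,0,0,0.4],[0,0,0,0,0,0,0.4],[0,0,0,0,0,-0.02,0.4],[0,0,0,0,0,-0.06,0.4],[0,0,0,0,0,-0.105,0.6],[0,0,0,0,0,-0.15,1]]}}

```text
time_s: 15.7
ee_pos: [0.4241, -0.321, 0.2567]
eef_rot: [3.141, -0.0, 1.656]
force: [0.1, -0.3, 0.8]
grip_width: 0.0785
```

```bash
python3 -c "
from h import *
delta(.6438,-.0145,.22,95)
c=cam('top');save(c,'t1.png',(240,115,490,305),3.1)"
```

```text
delta rot [0.01, -0.01, -0.1] shift [0.2866, 0.2451, 0.0368] rows 7.6
```

View pics/t1.png

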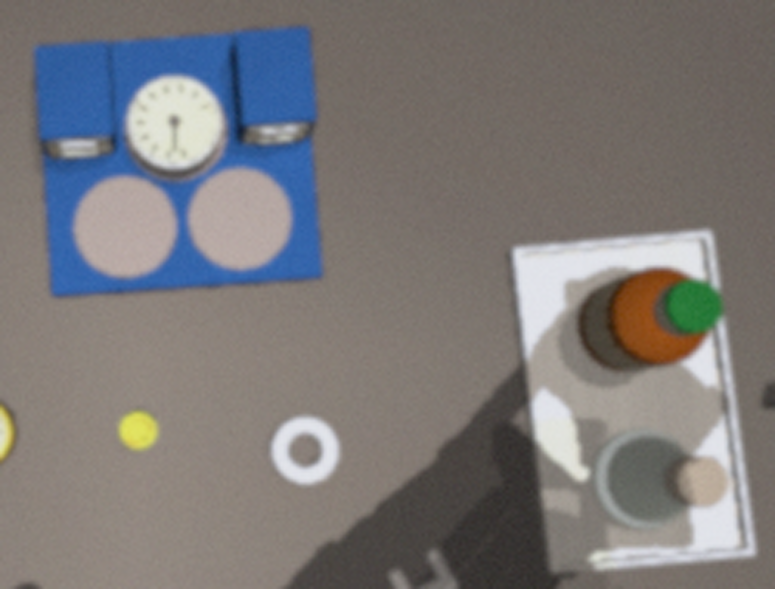

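Both stand inside the tray and both discs are clear. Next is the large gauge.

Call:
{"fn": "send_rows", "kwargs": {"series": [[0,0,0,0.02,0.017,0,1],[0,0,0,0.055,0.047,0,1],[0,0,0,0.09,0.077,0,1],[0,0,0,0.125,0.107,0,1],[0,0,0,0.16,0.137,0,1],[0,0,0,0.195,0.167,0,1],[0,0,0,0.23,0.197,0,1],[0,0,0,0.26,0.222,0.01,1]]}}

```text
time_s: 16.55
ee_pos: [0.6247, -0.0411, 0.2459]
eef_rot: [3.139, 0.0, 1.657]
force: [0.3, -0.0, 0.0]
grip_width: 0.0943
```

Call:
{"fn": "send_rows", "kwargs": {"series": [[0,0,-0.1,0.018,0.016,0.02,1],[0,0,-0.1,0.0266,0.023,0.027,1],[0,0,-0.1,0.0266,0.023,0.027,1],[0,0,-0.1,0.0266,0.023,0.027,1]]}}

```text
time_s: 16.95
ee_pos: [0.6438, -0.0157, 0.2188]
eef_rot: [3.141, 0.0, 1.657]
force: [-0.2, -0.5, -0.6]
grip_width: 0.0937
```

```bash
python3 -c "
from h import *
o=ctrl.get_obs(); print(o['ee_pos'],o['eef_rot'])
c=cam('wrist');save(c,'w7.png',s=1.4)
print(proj(c,[*o['ee_pos'][:2],.042])*1.4)"
```

```text
[ 0.64378208 -0.01566126  0.21877497] [3.14075619e+00 2.90524437e-04 1.65746850e+00]
[394.34273207 271.17103946]
```

View pics/w7.png

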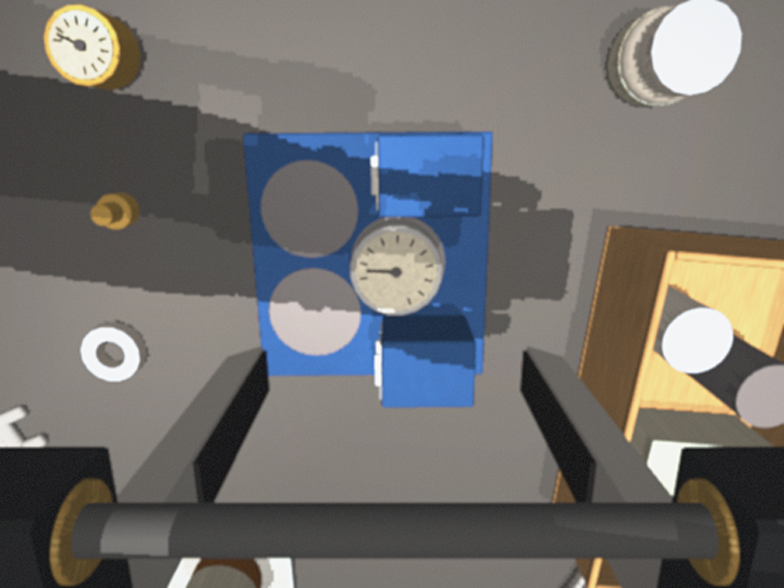

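The dial at (397,271) against a TCP projection of (394,271) puts the gauge about 1 mm further in x. I'll compute the disc centres and descend.

```bash
python3 -c "
from h import *
c=load('wrist')
q=lambda u,v,h: ray_z(c,(u+.5)/1.4-.5,(v+.5)/1.4-.5,h)
b=q(310,208,.008);f_=q(315,311.5,.008);print(b,f_,np.linalg.norm(b-f_)); d=b-f_; yaw=np.arctan2(-d[0],d[1]); print(np.degrees(yaw))
m=(b+f_)/2; print('bay',m[:2]+.062*np.array([np.cos(yaw),np.sin(yaw)]),m[:2]+.062*np.array([np.cos(.0873),np.sin(.0873)]))
print(q(397,271,.042))
delta(.6445,-.0152,.034,95)
"
```

```text
[0.58152205 0.01632819 0.008     ] [ 0.58841305 -0.05984634  0.008     ] 0.07648558736290566
5.169100606213028
bay [ 0.6467154  -0.01617315] [ 0.64673144 -0.01635335]
[ 0.64537466 -0.01526972  0.042     ]
delta rot [0.09, 0.02, -0.06] shift [0.0007, 0.0005, 0.1852] rows 3.7
```

Call:
{"fn": "send_rows", "kwargs": {"series": [[0,0,0,0.0005,0.001,0.03,1],[0,0,0,0.0005,0.001,0.07,1],[0,0,0,0.0005,0.001,0.105,1],[0,0,0,0.0005,0.001,0.135,1],[0,0,0,0.0005,0.001,0.158,1],[0,0,0,0.0005,0.001,0.174,1],[0,0,0,0.0005,0.001,0.182,1],[0,0,0,0.0005,0.001,0.182,1]]}}

```text
time_s: 17.8
ee_pos: [0.6449, -0.0146, 0.0361]
eef_rot: [3.142, -0.0, 1.657]
force: [-1.0, 0.1, 0.1]
grip_width: 0.094
```

```bash
python3 -c "
from h import *
o=ctrl.get_obs(); print(o['ee_pos'],o['eef_rot'])
delta(.6447,-.0152,.034,95)
c=cam('wrist');save(c,'w8.png')"
```

```text
[ 0.64490134 -0.0145851   0.03609745] [ 3.14151798e+00 -9.64877453e-06  1.65748013e+00]
delta rot [0.0, -0.0, -0.03] shift [-0.0006, -0.0003, 0.0021] rows 0.0
```

View pics/w8.png

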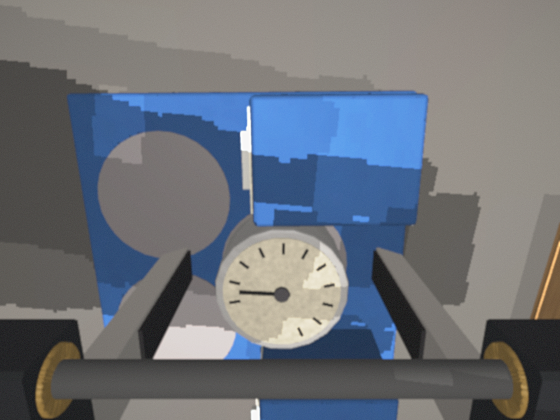

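The gauge at (282,292) is centred between the fingers. Closing.

Call:
{"fn": "send_rows", "kwargs": {"series": [[0,0,0,-0.0005,0,0.002,1],[0,0,0,-0.0005,0,0.002,0.5],[0,0,0,-0.0005,0,0.002,0.3],[0,0,0,-0.0005,0,0.002,0],[0,0,0,-0.0005,0,0.002,-0.3],[0,0,0,-0.0005,0,0.002,-0.6],[0,0,0,-0.0005,0,0.002,-1],[0,0,0,-0.0005,0,0.002,-1]], "force": 30}}

```text
time_s: 18.65
ee_pos: [0.6451, -0.0146, 0.0342]
eef_rot: [3.141, 0.0, 1.658]
force: [-1.0, 0.9, 1.5]
grip_width: 0.0616
```

Call:
{"fn": "send_rows", "kwargs": {"series": [[0,0,0,0,0,0,-1],[0,0,0,0,0,-0.003,-1],[0,0,0,0,0,-0.015,-1],[0,0,0,0,0,-0.04,-1],[0,0,0,0,0,-0.07,-1],[0,0,0,0,0,-0.1,-1],[0,0,0,0,0,-0.125,-1],[0,0,0,0,0,-0.135,-1]]}}

```text
time_s: 19.45
ee_pos: [0.6457, -0.0147, 0.1725]
eef_rot: [3.137, 0.001, 1.658]
force: [0.1, -0.0, -3.5]
grip_width: 0.0616
```

```bash
python3 -c "
from h import *
o=ctrl.get_obs(); print(o['ee_pos'],o['eef_rot'],o['force'],o['grip_width'])
delta(.5025,.2935,.17,95)
c=cam('wrist');save(c,'w9.png',s=1.4)
c=cam('scene');save(c,'s5.png',(330,240,440,340),6)
"
```

```text
[ 0.64567523 -0.01469556  0.17249372] [3.13729377e+00 6.84427128e-04 1.65803505e+00] [ 0.14866033 -0.01228483 -3.45558527] 0.06156685014192713
delta rot [0.25, 0.04, -0.0] shift [0.3195, -0.1158, 0.0018] rows 6.8
```

View pics/w9.png

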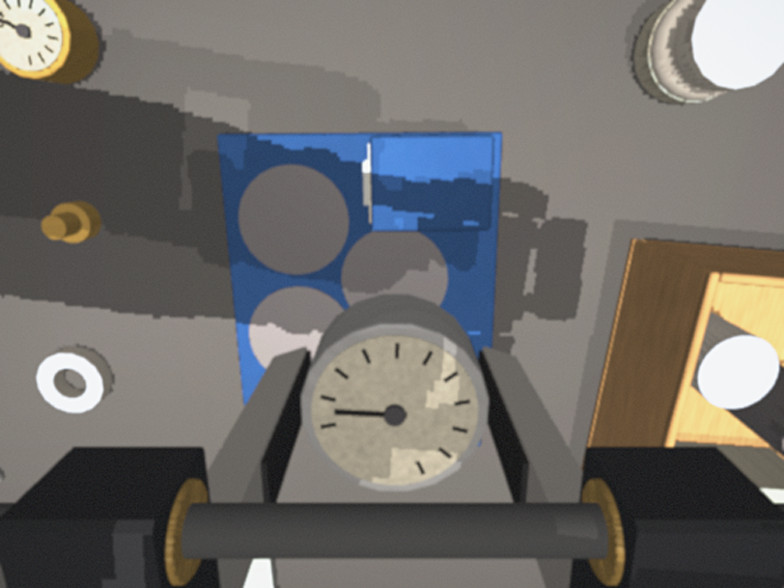

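View pics/s5.png

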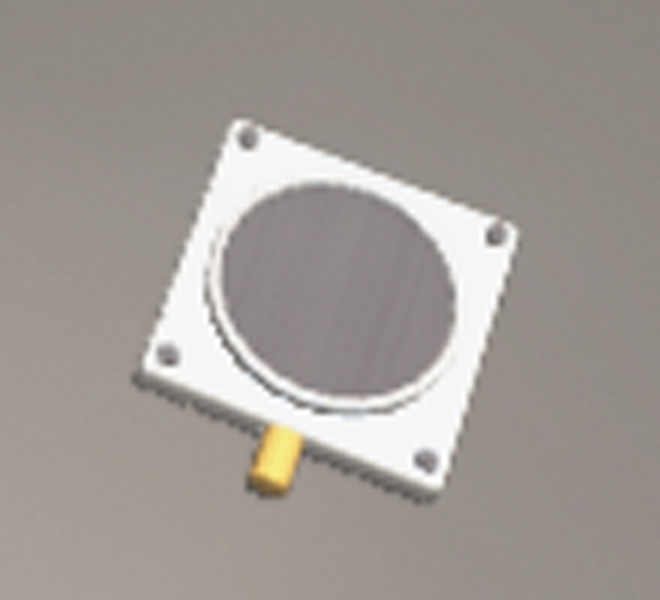

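The gauge is held level, and the bay disc at (393,280) is free. In the scene crop the seat screws are at (247,138), (496,235), (426,460) and (168,354).

```bash
python3 - <<'E'
from h import *
S=load('scene');T=load('top')
P=[ray_z(S,(u+.5)/6-.5+330,(v+.5)/6-.5+240,.018) for u,v in [(247,138),(496,235),(426,460),(168,354)]]
print('scene',np.mean(P,0),[np.linalg.norm(P[i]-P[i-1]).round(4) for i in range(4)])
P=[ray_z(T,(u+.5)/5-.5+95,(v+.5)/5-.5+180,.018) for u,v in [(307,63),(377,279),(158,357),(90,140)]]
print('top',np.mean(P,0),[np.linalg.norm(P[i]-P[i-1]).round(4) for i in range(4)])
X=cloud(T); print(ray_z(T,141,221,.02)); print(X[221,141])
W=load('wrist');q=lambda u,v,h: ray_z(W,(u+.5)/1.4-.5,(v+.5)/1.4-.5,h)
print('baydisc left/right edge mid', (q(342,281,.008)+q(447,281,.008))/2, 'top edge',q(394,228,.008))
E
```

```text
scene [0.50254147 0.29589351 0.018     ] [np.float64(0.0938), np.float64(0.0945), np.float64(0.0937), np.float64(0.0938)]
top [0.50283493 0.29198457 0.018     ] [np.float64(0.0935), np.float64(0.0936), np.float64(0.0933), np.float64(0.0935)]
[0.50352352 0.29177027 0.02      ]
[0.50343964 0.29142669 0.02107538]
baydisc left/right edge mid [ 0.64650894 -0.01793896  0.008     ] top edge [0.64319299 0.01596602 0.008     ]
```

Call:
{"fn": "send_rows", "kwargs": {"series": [[0,0,0,0.015,-0.005,0,-1],[0,0,0,0.05,-0.018,0,-1],[0,0,0,0.095,-0.034,0,-1],[0,0,0,0.14,-0.051,0,-1],[0,0,0,0.185,-0.067,0,-1],[0,0,0,0.23,-0.083,0,-1],[0,0,0,0.275,-0.1,0,-1],[0,0,0,0.305,-0.111,0,-1]]}}

```text
time_s: 20.35
ee_pos: [0.505, 0.2823, 0.1675]
eef_rot: [-3.139, 0.0, 1.66]
force: [-0.6, 0.2, -3.1]
grip_width: 0.0617
```

Call:
{"fn": "send_rows", "kwargs": {"series": [[0,0,0,0.0155,-0.0045,0.0,-1],[0,0,0,0.0155,-0.0045,0.0,-1],[0,0,0,0.0155,-0.0045,0.0,-1],[0,0,0,0.0155,-0.0045,0.0,-1]]}}

```text
time_s: 20.75
ee_pos: [0.5024, 0.2934, 0.1686]
eef_rot: [-3.141, 0.0, 1.657]
force: [0.2, -0.7, -3.1]
grip_width: 0.0618
```

```bash
python3 -c "
from h import *
delta(.5027,.2945,.055,95)
c=cam('wrist');save(c,'w10.png',s=1.4)
"
```

```text
delta rot [-0.02, 0.03, -0.08] shift [0.0011, 0.0004, 0.1136] rows 2.3
```

View pics/w10.png

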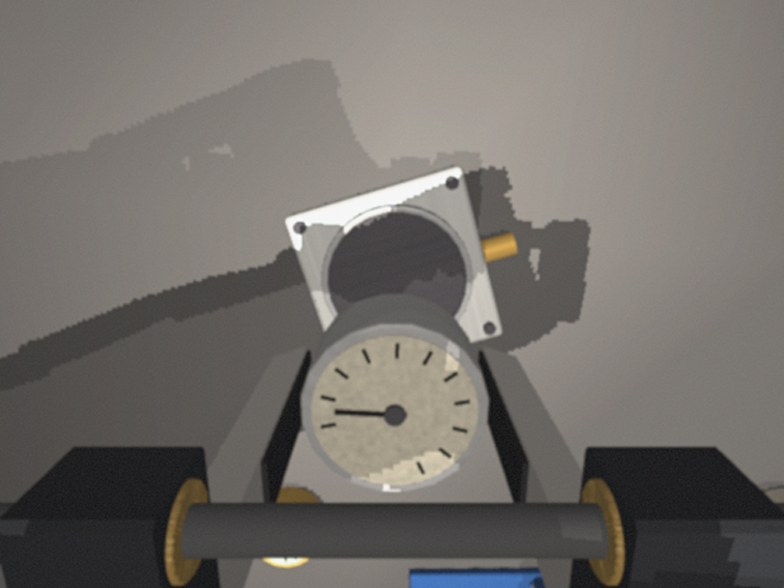

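Screws are at (300,228), (452,183) and (490,328), so the seat centre is the midpoint of the first and last.

```bash
python3 -c "
from h import *
W=load('wrist');q=lambda u,v,h: ray_z(W,(u+.5)/1.4-.5,(v+.5)/1.4-.5,h)
a=q(300,228,.018);b=q(490,328,.018);print((a+b)/2,np.linalg.norm(a-b),.0936*2**.5)
g=q(394,414,.1686+.008);print('gauge',g)
"
```

```text
[0.50400609 0.29506164 0.018     ] 0.1322204139640217 0.1323703894381217
gauge [0.50201131 0.29225459 0.1766    ]
```

Call:
{"fn": "send_rows", "kwargs": {"series": [[0,0,0,0.001,0.0004,0.015,-1],[0,0,0,0.001,0.0004,0.04,-1],[0,0,0,0.001,0.0004,0.065,-1],[0,0,0,0.001,0.0004,0.085,-1],[0,0,0,0.001,0.0004,0.1,-1],[0,0,0,0.001,0.0004,0.108,-1],[0,0,0,0.001,0.0004,0.11,-1],[0,0,0,0.001,0.0004,0.11,-1]]}}

```text
time_s: 21.6
ee_pos: [0.5026, 0.2957, 0.0594]
eef_rot: [3.141, -0.0, 1.658]
force: [-0.2, 0.5, -3.3]
grip_width: 0.0618
```

```bash
python3 -c "
from h import *
delta(.5027,.2945,.046,95)
c=cam('scene');save(c,'s6.png',(330,240,440,340),6)
"
```

```text
delta rot [0.05, -0.01, -0.01] shift [-0.0012, -0.0, 0.0134] rows 0.3
```

View pics/s6.png

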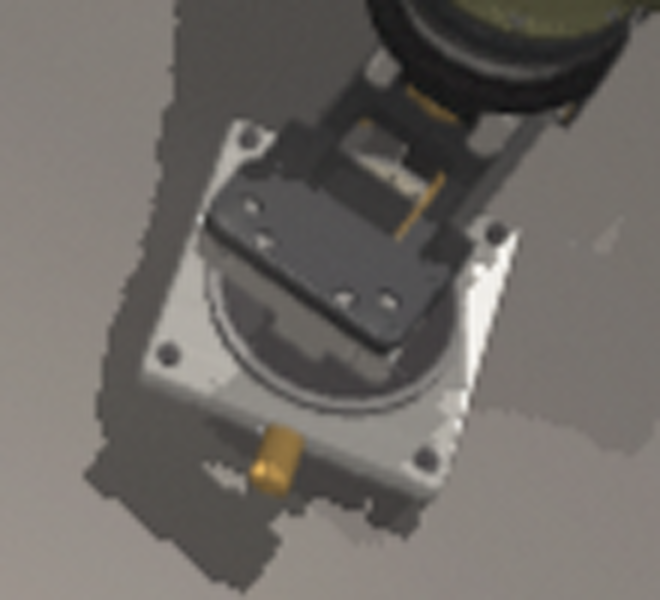

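Call:
{"fn": "send_rows", "kwargs": {"series": [[0,0,0,0,0.0005,0.004,-1],[0,0,0,0,0.0005,0.008,-1],[0,0,0,0,0.0005,0.011,-1],[0,0,0,0,0.0005,0.012,-1],[0,0,0,0,0.0005,0.012,-1]]}}

```text
time_s: 22.15
ee_pos: [0.5028, 0.2956, 0.0469]
eef_rot: [3.141, 0.0, 1.658]
force: [-0.1, -0.1, -3.0]
grip_width: 0.0614
```

Call:
{"fn": "send_rows", "kwargs": {"series": [[0,0,0,0,0,0.0007,-1],[0,0,0,0,0,0.001,-1],[0,0,0,0,0,0.001,-1]]}}

```text
time_s: 22.45
ee_pos: [0.5029, 0.2957, 0.0462]
eef_rot: [3.141, -0.0, 1.658]
force: [0.0, 0.4, -1.8]
grip_width: 0.0617
```

Call:
{"fn": "send_rows", "kwargs": {"series": [[0,0,0,0,0,0.0004,-1],[0,0,0,0,0,0.0006,-1],[0,0,0,0,0,0.0006,-1]]}}

```text
time_s: 22.75
ee_pos: [0.5029, 0.2957, 0.0462]
eef_rot: [3.141, -0.0, 1.658]
force: [-3.3, -1.4, 5.7]
grip_width: 0.0615
```

Contact (about +7 N). Opening fully, with the fingertips above the rim, then rising.

Call:
{"fn": "send_rows", "kwargs": {"series": [[0,0,0,0,0,-0.0003,0.4],[0,0,0,0,0,-0.0003,0.6],[0,0,0,0,0,-0.0003,0.8],[0,0,0,0,0,-0.0003,0.8],[0,0,0,0,0,-0.015,0.8],[0,0,0,0,0,-0.05,0.8],[0,0,0,0,0,-0.095,0.8],[0,0,0,0,0,-0.13,0.8]]}}

```text
time_s: 23.55
ee_pos: [0.503, 0.2958, 0.1791]
eef_rot: [3.139, -0.001, 1.658]
force: [0.0, -0.2, -0.1]
grip_width: 0.0842
```

```bash
python3 -c "
from h import *
o=ctrl.get_obs();print(o['grip_width'])
c=cam('wrist');save(c,'w11.png',s=1.4)
q=lambda u,v,h: ray_z(c,(u+.5)/1.4-.5,(v+.5)/1.4-.5,h)
delta(.443,.1055,.175,95)
"
```

```text
0.08419794470735649
delta rot [0.55, -0.21, 0.0] shift [-0.1851, -0.0781, 0.0084] rows 4.0
```

View pics/w11.png

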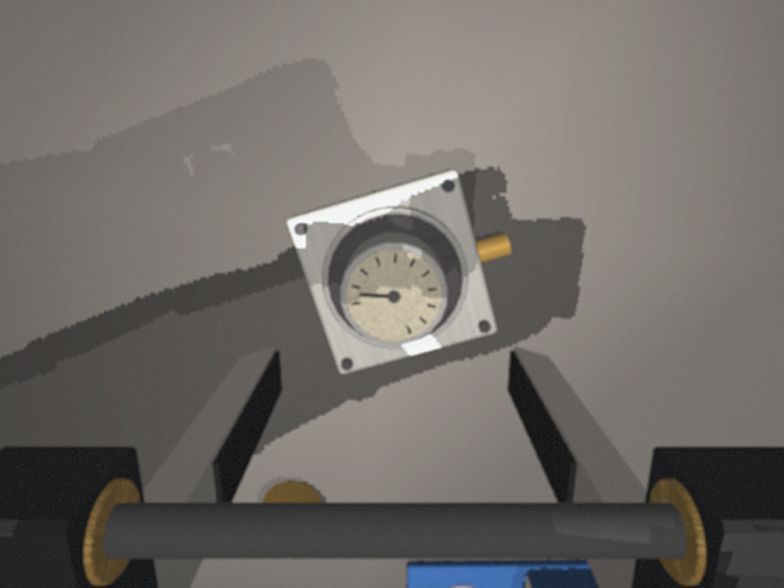

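```bash
python3 -c "
from h import *
c=load('wrist')
q=lambda u,v,h: ray_z(c,(u+.5)/1.4-.5,(v+.5)/1.4-.5,h)
print(q(394,296,.054)); print((q(301,229,.018)+q(484,326,.018))/2,(q(448,186,.018)+q(347,364,.018))/2)
"
```

```text
[0.50292383 0.29448967 0.054     ]
[0.50361474 0.29507658 0.018     ] [0.50364925 0.29473358 0.018     ]
```

Call:
{"fn": "send_rows", "kwargs": {"series": [[0.3,0,0,-0.02,-0.008,0,1],[0.3,0,0,-0.06,-0.025,0,1],[0.3,0,0,-0.1,-0.042,0,1],[0.3,0,0,-0.14,-0.059,0,1],[0.3,0,0,-0.17,-0.072,0.002,1],[0.3,0,0,-0.185,-0.078,0.004,1],[0.3,0,0,-0.185,-0.078,0.004,1],[0.3,0,0,-0.185,-0.078,0.004,1]]}}

```text
time_s: 24.4
ee_pos: [0.4416, 0.1048, 0.1721]
eef_rot: [-3.138, -0.0, 1.657]
force: [0.3, 0.6, -0.2]
grip_width: 0.0943
```

```bash
python3 -c "
from h import *
o=ctrl.get_obs();print(o['ee_pos'],o['eef_rot'])
c=cam('wrist');save(c,'w12.png',s=1.4)
"
```

```text
[0.44159033 0.10484531 0.17214379] [-3.13786576e+00 -2.08555444e-04  1.65742460e+00]
```

View pics/w12.png

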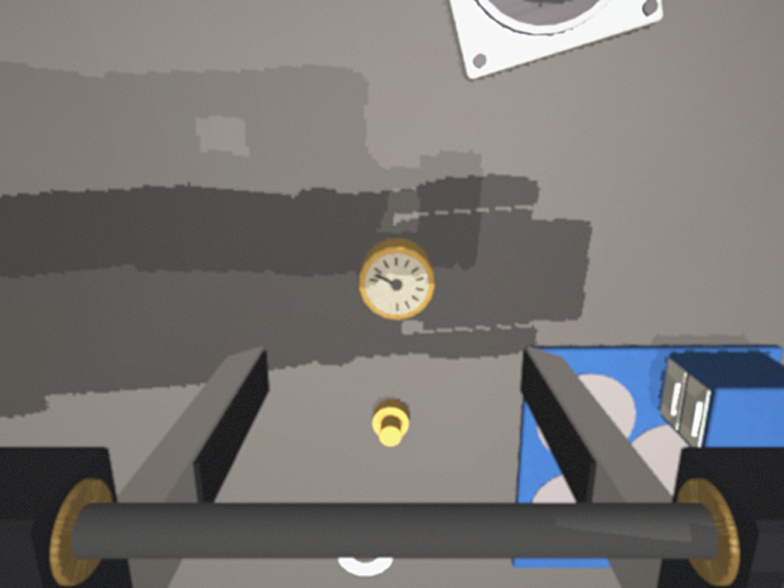

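The large gauge sits within 1 mm of the seat centre. The small gauge's dial is at (397,284).

```bash
python3 -c "
from h import *
c=load('wrist')
q=lambda u,v,h: ray_z(c,(u+.5)/1.4-.5,(v+.5)/1.4-.5,h)
p=q(397,284,.03);print(p);print(proj(c,[.4416,.1048,.03])*1.4)
delta(p[0],p[1],.024,95)
"
```

```text
[0.44225024 0.10589932 0.03      ]
[395.55108625 285.47764776]
delta rot [-0.23, -0.01, 0.01] shift [0.0006, 0.0013, 0.148] rows 3.0
```

Call:
{"fn": "send_rows", "kwargs": {"series": [[-0.2,0,0,0.0005,0.0008,0.025,1],[-0.2,0,0,0.0005,0.0008,0.06,1],[-0.2,0,0,0.0005,0.0008,0.09,1],[-0.2,0,0,0.0005,0.0008,0.115,1],[-0.2,0,0,0.0005,0.0008,0.132,1],[-0.2,0,0,0.0005,0.0008,0.142,1],[-0.2,0,0,0.0005,0.0008,0.145,1],[-0.2,0,0,0.0005,0.0008,0.145,1]]}}

```text
time_s: 25.25
ee_pos: [0.4415, 0.1054, 0.0266]
eef_rot: [-3.14, -0.0, 1.659]
force: [-0.0, 0.3, -0.4]
grip_width: 0.0937
```

```bash
python3 -c "
from h import *
o=ctrl.get_obs();print(o['ee_pos'],o['eef_rot'])
c=cam('wrist');save(c,'w13.png',s=1.4)
print(proj(c,[*o['ee_pos'][:2],.03])*1.4)
"
```

```text
[0.44153969 0.10544921 0.02664001] [-3.14035074e+00 -8.29052725e-06  1.65858007e+00]
[395.39639029 403.68989712]
```

View pics/w13.png

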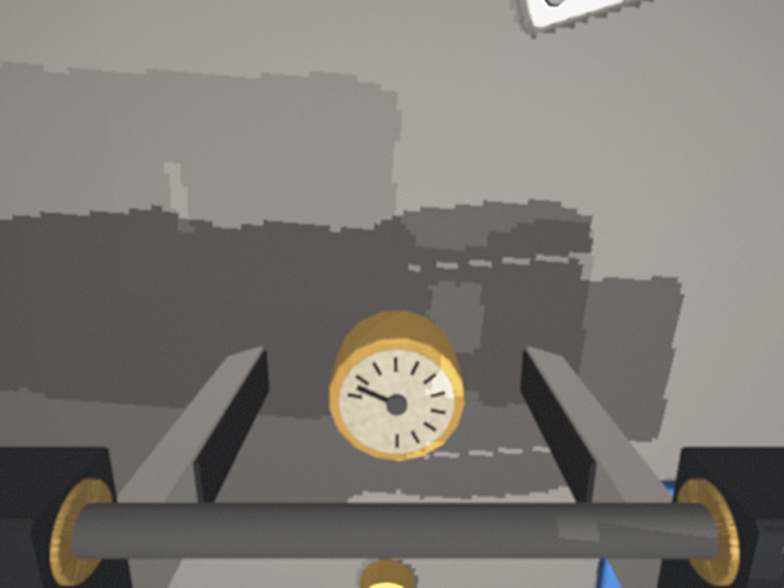

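The hub at (397,404) matches the TCP projection of (395,404). Closing.

Call:
{"fn": "send_rows", "kwargs": {"series": [[0,0,0,0,0.0005,0.0025,0.7],[0,0,0,0,0.0005,0.0025,0.3],[0,0,0,0,0.0005,0.0025,0.1],[0,0,0,0,0.0005,0.0025,-0.1],[0,0,0,0,0.0005,0.0025,-0.3],[0,0,0,0,0.0005,0.0025,-0.6],[0,0,0,0,0.0005,0.0025,-1],[0,0,0,0,0.0005,0.0025,-1]], "force": 25}}

```text
time_s: 26.1
ee_pos: [0.4418, 0.1051, 0.024]
eef_rot: [-3.14, 0.0, 1.658]
force: [-0.3, -1.0, 1.2]
grip_width: 0.0457
```

Call:
{"fn": "send_rows", "kwargs": {"series": [[0,0,0,0,0,0,-1],[0,0,0,0,0,-0.003,-1],[0,0,0,0,0,-0.015,-1],[0,0,0,0,0,-0.04,-1],[0,0,0,0,0,-0.07,-1],[0,0,0,0,0,-0.1,-1],[0,0,0,0,0,-0.12,-1],[0,0,0,0,0,-0.125,-1]]}}

```text
time_s: 26.9
ee_pos: [0.4427, 0.1053, 0.1516]
eef_rot: [3.139, -0.0, 1.658]
force: [0.8, -0.3, -3.2]
grip_width: 0.0456
```

```bash
python3 -c "
from h import *
o=ctrl.get_obs(); print(o['ee_pos'],o['eef_rot'],o['force'],o['grip_width'])
delta(.6465,-.0165,.15,95)
"
```

```text
[0.44268121 0.10527684 0.15160735] [ 3.13902452e+00 -2.71515482e-04  1.65808809e+00] [ 0.82823653 -0.27647226 -3.15285312] 0.04556731003424582
delta rot [0.15, -0.02, 0.0] shift [-0.1391, 0.1924, 0.0021] rows 4.7
```

Call:
{"fn": "send_rows", "kwargs": {"series": [[0,0,0,-0.01,0.014,0,-1],[0,0,0,-0.034,0.047,0,-1],[0,0,0,-0.06,0.083,0,-1],[0,0,0,-0.086,0.119,0,-1],[0,0,0,-0.112,0.155,0,-1],[0,0,0,-0.13,0.18,0,-1],[0,0,0,-0.139,0.1924,0,-1],[0,0,0,-0.139,0.1924,0,-1]]}}

```text
time_s: 27.7
ee_pos: [0.6461, -0.0177, 0.147]
eef_rot: [-3.138, -0.0, 1.657]
force: [0.3, 0.2, -3.3]
grip_width: 0.0455
```

```bash
python3 -c "
from h import *
o=ctrl.get_obs(); print(o['ee_pos'],o['eef_rot'])
c=cam('wrist');save(c,'w14.png',s=1.4)
c=cam('top');save(c,'t2.png',(240,115,360,215),6.5)
"
```

```text
[ 0.64612645 -0.01766299  0.14701822] [-3.13829130e+00 -2.20944897e-04  1.65665183e+00]
```

View pics/w14.png

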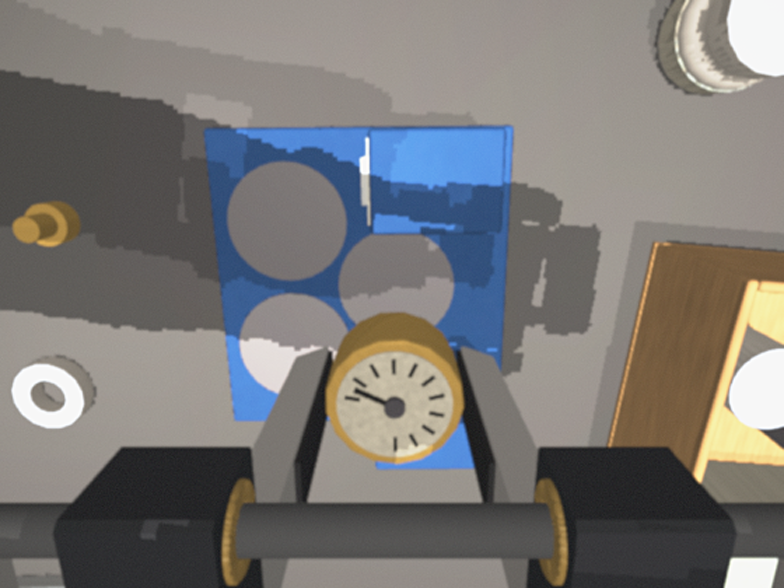

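The bay disc is centred near (396,287), spanning 339 to 453 horizontally. The bottle disc is at (287,221).

```bash
python3 -c "
from h import *
c=load('wrist')
q=lambda u,v,h: ray_z(c,(u+.5)/1.4-.5,(v+.5)/1.4-.5,h)
print('bay',q(396,287,.008));b=q(287,221,.008);print(b)
y=np.radians(5.1);print('bay from bottle disc',b[:2]+np.array([.062*np.cos(y)+.038*np.sin(y),.062*np.sin(y)-.038*np.cos(y)]))
L=q(206,129,.008);Rr=q(234,419,.008);m=(L+Rr)/2;print(np.linalg.norm(L-Rr),m[:2]+.105*np.array([np.cos(y),np.sin(y)]))
print('gauge',q(394,407,.147+.006))
delta(.6465,-.0165,.04,95)
"
```

```text
bay [ 0.64635821 -0.01762158  0.008     ]
[0.58105406 0.01590954 0.008     ]
bay from bottle disc [ 0.64618658 -0.01642858]
0.17672435045718485 [ 0.64794308 -0.01646785]
gauge [ 0.64561029 -0.0174316   0.153     ]
delta rot [-0.18, -0.02, -0.01] shift [-0.0004, 0.0018, 0.1077] rows 2.2
```

View pics/t2.png

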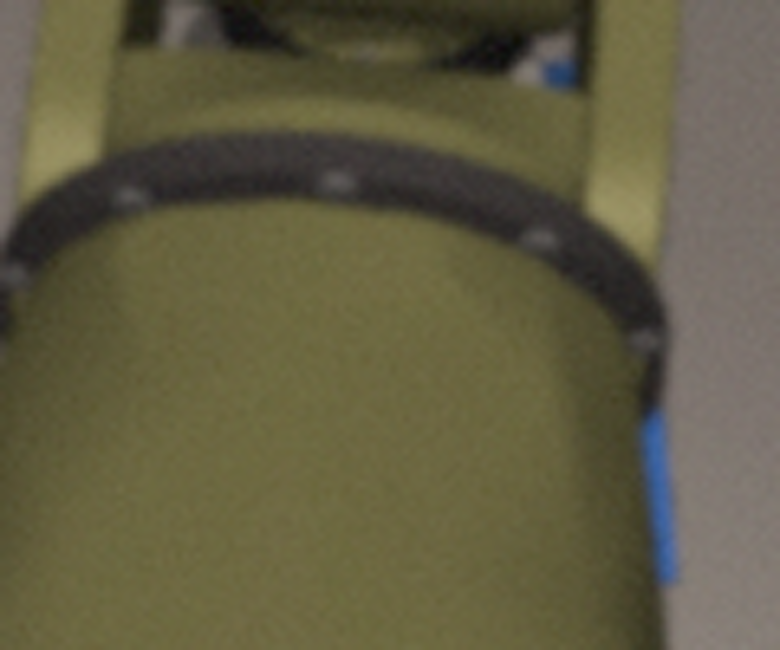

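Call:
{"fn": "send_rows", "kwargs": {"series": [[-0.15,0,0,0,0.001,0.015,-1],[-0.15,0,0,0,0.001,0.04,-1],[-0.15,0,0,0,0.001,0.065,-1],[-0.15,0,0,0,0.001,0.085,-1],[-0.15,0,0,0,0.001,0.098,-1],[-0.15,0,0,0,0.001,0.104,-1],[-0.15,0,0,0,0.001,0.106,-1],[-0.15,0,0,0,0.001,0.106,-1]]}}

```text
time_s: 28.6
ee_pos: [0.6468, -0.0164, 0.0433]
eef_rot: [3.14, 0.0, 1.658]
force: [0.4, -0.1, -1.5]
grip_width: 0.0455
```

```bash
python3 -c "
from h import *
delta(.6466,-.0168,.032,95)
"
```

```text
delta rot [0.12, 0.01, 0.01] shift [-0.0004, -0.0003, 0.0113] rows 0.2
```

Call:
{"fn": "send_rows", "kwargs": {"series": [[0.1,0,0,-0.0004,-0.0002,0.004,-1],[0.1,0,0,-0.0004,-0.0002,0.008,-1],[0.1,0,0,-0.0004,-0.0002,0.0098,-1],[0.1,0,0,-0.0004,-0.0002,0.0098,-1]]}}

```text
time_s: 29.0
ee_pos: [0.6463, -0.0169, 0.0325]
eef_rot: [-3.141, -0.0, 1.658]
force: [-0.1, -0.1, -2.0]
grip_width: 0.0456
```

Call:
{"fn": "send_rows", "kwargs": {"series": [[0,0,0,0,0,0.0008,-1],[0,0,0,0,0,0.0012,-1],[0,0,0,0,0,0.0012,-1]]}}

```text
time_s: 29.3
ee_pos: [0.6465, -0.0169, 0.032]
eef_rot: [-3.141, 0.0, 1.658]
force: [-2.6, 0.1, 3.2]
grip_width: 0.0453
```

Contact. Releasing.

Call:
{"fn": "send_rows", "kwargs": {"series": [[0,0,0,0,0,-0.0003,0.1],[0,0,0,0,0,-0.0003,0.4],[0,0,0,0,0,-0.0003,0.6],[0,0,0,0,0,-0.0003,0.6],[0,0,0,0,0,-0.015,0.6],[0,0,0,0,0,-0.05,0.6],[0,0,0,0,0,-0.095,0.6],[0,0,0,0,0,-0.14,0.6]]}}

```text
time_s: 30.1
ee_pos: [0.6462, -0.0169, 0.1744]
eef_rot: [-3.141, 0.0, 1.658]
force: [0.2, 0.1, 0.1]
grip_width: 0.0753
```

Call:
{"fn": "send_rows", "kwargs": {"series": [[0,0,0,0,0,-0.03,0.6],[0,0,0,0,0,-0.07,1],[0,0,0,0,0,-0.08,1],[0,0,0,0,0,-0.08,1]]}}

```text
time_s: 30.5
ee_pos: [0.6469, -0.0169, 0.2542]
eef_rot: [3.138, 0.001, 1.658]
force: [-0.1, -0.3, -0.8]
grip_width: 0.0933
```

```bash
python3 -c "
from h import *
o=ctrl.get_obs();print(o['ee_pos'],o['grip_width'])
c=cam('wrist');save(c,'w15.png',s=1.4)
print('near', end=' ');delta(.5238,-.3104,.27,95)
"
```

```text
[ 0.6468789  -0.01694567  0.25421026] 0.09326984764543746
near delta rot [0.01, 0.01, 0.0] shift [-0.2817, -0.1477, -0.018] rows 6.4
```

View pics/w15.png

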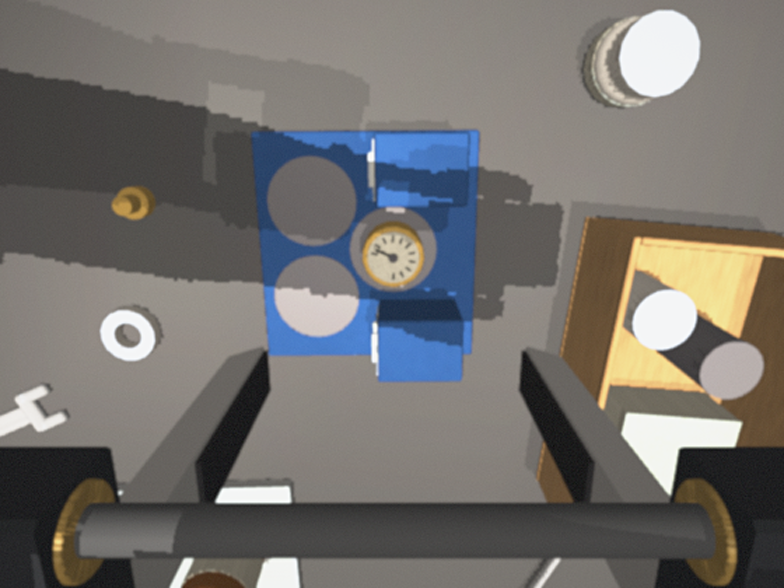

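The small gauge sits in the middle of the bay disc: dial at (392,256), disc spanning 350 to 437. Back for the bottle.

Call:
{"fn": "send_rows", "kwargs": {"series": [[0,0,0,-0.02,-0.01,-0.012,0.4],[0,0,0,-0.06,-0.031,-0.018,0.4],[0,0,0,-0.1,-0.052,-0.018,0.4],[0,0,0,-0.14,-0.073,-0.018,0.4],[0,0,0,-0.18,-0.094,-0.018,0.4],[0,0,0,-0.22,-0.115,-0.018,0.4],[0,0,0,-0.255,-0.134,-0.018,0.4],[0,0,0,-0.275,-0.144,-0.018,0.4]]}}

```text
time_s: 31.35
ee_pos: [0.5252, -0.3057, 0.2678]
eef_rot: [-3.139, -0.002, 1.656]
force: [0.6, 0.6, 0.5]
grip_width: 0.0662
```

Call:
{"fn": "send_rows", "kwargs": {"series": [[0,0,0,-0.0067,-0.0037,0.0,0.4],[0,0,0,-0.0067,-0.0037,0.02,0.4],[0,0,0,-0.0067,-0.0037,0.05,0.4],[0,0,0,-0.0067,-0.0037,0.06,0.4],[0,0,0,-0.0067,-0.0037,0.06,0.4]]}}

```text
time_s: 31.85
ee_pos: [0.5237, -0.3093, 0.208]
eef_rot: [-3.138, -0.002, 1.659]
force: [0.5, 0.1, 1.4]
grip_width: 0.0656
```

```bash
python3 -c "
from h import *
o=ctrl.get_obs();print(o['ee_pos'],o['grip_width'])
c=cam('wrist');save(c,'w16.png',s=1.4)
print(proj(c,[.524,-.3107,.139])*1.4)
delta(.5240,-.3107,.1268,95)
"
```

```text
[ 0.52369299 -0.30934214  0.20795815] 0.0656233555348403
[395.75018739 330.99951744]
delta rot [-0.08, -0.04, 0.04] shift [-0.0009, -0.0001, 0.0828] rows 1.7
```

View pics/w16.png

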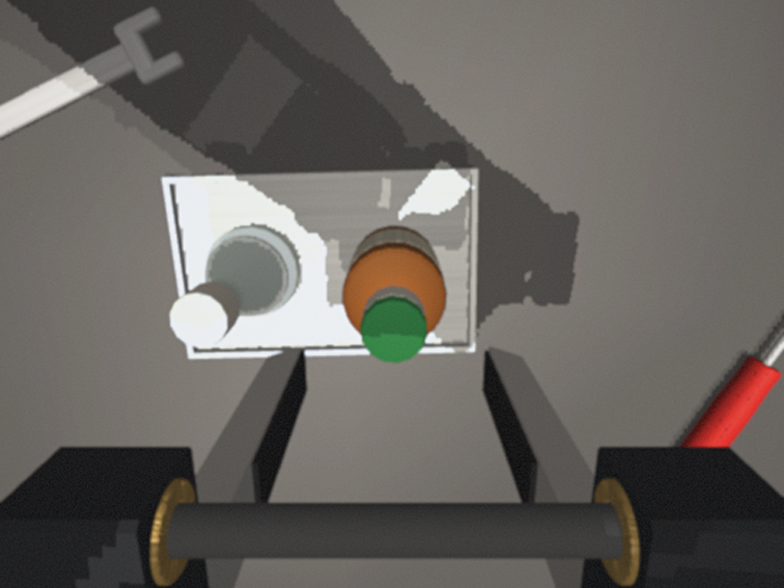

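The cap at (394,330) is as predicted. Descending.

Call:
{"fn": "send_rows", "kwargs": {"series": [[0,0,0,-0.0005,0,0.02,0.4],[0,0,0,-0.0005,0,0.045,0.4],[0,0,0,-0.0005,0,0.065,0.4],[0,0,0,-0.0005,0,0.077,0.4],[0,0,0,-0.0005,0,0.081,0.4],[0,0,0,-0.0005,0,0.081,0.4],[0,0,0,-0.0005,0,0.081,0.4]]}}

```text
time_s: 32.6
ee_pos: [0.5244, -0.3112, 0.13]
eef_rot: [3.141, 0.001, 1.658]
force: [0.0, 0.8, -0.2]
grip_width: 0.066
```

```bash
python3 -c "
from h import *
o=ctrl.get_obs();print(o['ee_pos'],o['grip_width'])
delta(.5240,-.3107,.1268,95)
"
```

```text
[ 0.52441648 -0.3111545   0.13003093] 0.06601751971765382
delta rot [0.05, 0.06, 0.0] shift [0.0005, -0.0004, 0.0032] rows 0.1
```

Call:
{"fn": "send_rows", "kwargs": {"series": [[0,0,0,0.0005,-0.0004,0.002,0.4],[0,0,0,0.0005,-0.0004,0.0032,0.2],[0,0,0,0.0005,-0.0004,0.0032,0],[0,0,0,0.0005,-0.0004,0.0032,-0.2],[0,0,0,0.0005,-0.0004,0.0032,-0.4],[0,0,0,0.0005,-0.0004,0.0032,-0.7],[0,0,0,0.0005,-0.0004,0.0032,-1],[0,0,0,0.0005,-0.0004,0.0032,-1]], "force": 25}}

```text
time_s: 33.4
ee_pos: [0.5235, -0.3105, 0.1256]
eef_rot: [-3.141, 0.0, 1.658]
force: [-1.0, -0.5, 0.8]
grip_width: 0.032
```

Call:
{"fn": "send_rows", "kwargs": {"series": [[0,0,0,0,0,0,-1],[0,0,0,0,0,0,-1]]}}

```text
time_s: 33.6
ee_pos: [0.5235, -0.3105, 0.1256]
eef_rot: [-3.141, 0.0, 1.658]
force: [-0.2, 0.7, 1.0]
grip_width: 0.0315
```

```bash
python3 -c "
from h import *
o=ctrl.get_obs();print(o['ee_pos'],o['eef_rot'],o['grip_width'],o['force'])
"
```

```text
[ 0.52346723 -0.31047624  0.12559898] [-3.14102464e+00  6.92340014e-05  1.65808003e+00] 0.031495604239738094 [-0.23331599  0.748582    1.00875206]
```

Call:
{"fn": "send_rows", "kwargs": {"series": [[0,0,0,0,0,-0.004,-1],[0,0,0,0,0,-0.015,-1],[0,0,0,0,0,-0.035,-1],[0,0,0,0,0,-0.065,-1],[0,0,0,0,0,-0.095,-1],[0,0,0,0,0,-0.125,-1],[0,0,0,0,0,-0.145,-1],[0,0,0,0,0,-0.155,-1]]}}

```text
time_s: 34.4
ee_pos: [0.5238, -0.3105, 0.2833]
eef_rot: [3.14, 0.002, 1.658]
force: [0.4, -0.1, -3.3]
grip_width: 0.0315
```

```bash
python3 -c "
from h import *
o=ctrl.get_obs();print(o['ee_pos'],o['eef_rot'],o['grip_width'],o['force'])
delta(.5803,.0178,.283,95)
c=cam('scene');save(c,'s7.png')
"
```

```text
[ 0.52379476 -0.31054098  0.28330658] [3.13969292e+00 1.97130979e-03 1.65810478e+00] 0.03148177154125406 [ 0.4377678  -0.05802986 -3.30307159]
delta rot [0.11, 0.11, 0.0] shift [0.3222, 0.0849, -0.0002] rows 6.7
```

View pics/s7.png

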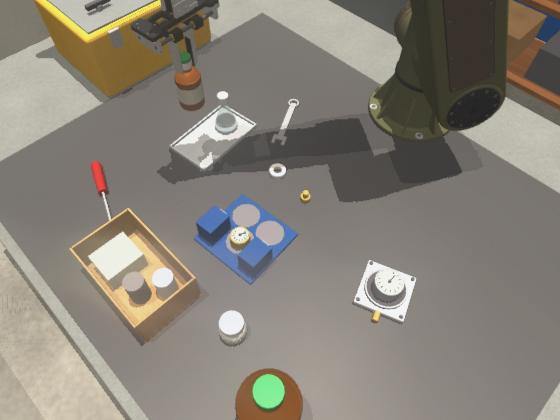

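The small gauge is in the bay and the large one in the seat. The bottle is held upright, so I carry it back.

Call:
{"fn": "send_rows", "kwargs": {"series": [[0,0,0,0.015,0.004,0,-1],[0,0,0,0.05,0.013,0,-1],[0,0,0,0.095,0.025,0,-1],[0,0,0,0.14,0.037,0,-1],[0,0,0,0.185,0.049,0,-1],[0,0,0,0.23,0.061,0,-1],[0,0,0,0.275,0.073,0,-1],[0.1,0.1,0,0.305,0.081,0,-1]]}}

```text
time_s: 35.25
ee_pos: [0.5771, 0.0043, 0.2791]
eef_rot: [-3.137, -0.003, 1.66]
force: [1.0, -0.7, -3.0]
grip_width: 0.0312
```

Call:
{"fn": "send_rows", "kwargs": {"series": [[0,0,0,0.0145,0.0032,0.0,-1],[0,0,0,0.017,0.0039,0.01,-1],[0,0,0,0.017,0.0039,0.035,-1],[0,0,0,0.017,0.0039,0.065,-1],[0,0,0,0.017,0.0039,0.095,-1],[0,0,0,0.017,0.0039,0.115,-1],[0,0,0,0.017,0.0039,0.125,-1],[0,0,0,0.017,0.0039,0.125,-1]]}}

```text
time_s: 36.05
ee_pos: [0.579, 0.0171, 0.1539]
eef_rot: [-3.137, -0.002, 1.657]
force: [0.7, -0.5, -2.0]
grip_width: 0.0319
```

Call:
{"fn": "send_rows", "kwargs": {"series": [[0,0,0,0,0,0,-1],[0,0,0,0,0,0,-1]]}}

```text
time_s: 36.25
ee_pos: [0.5802, 0.0177, 0.1567]
eef_rot: [-3.141, -0.001, 1.658]
force: [0.3, -0.4, -2.4]
grip_width: 0.0316
```

```bash
python3 -c "
from h import *
o=ctrl.get_obs();print(o['ee_pos'],o['eef_rot'],o['force'])
c=cam('wrist');save(c,'w17.png',s=1.4)
delta(.5803,.0179,.1296,95)
"
```

```text
[0.58021893 0.01770366 0.1566638 ] [-3.14112569e+00 -1.46740758e-03  1.65786984e+00] [ 0.32546292 -0.35144468 -2.38634453]
delta rot [-0.03, -0.09, -0.01] shift [0.0001, 0.0001, 0.027] rows 0.5
```

View pics/w17.png

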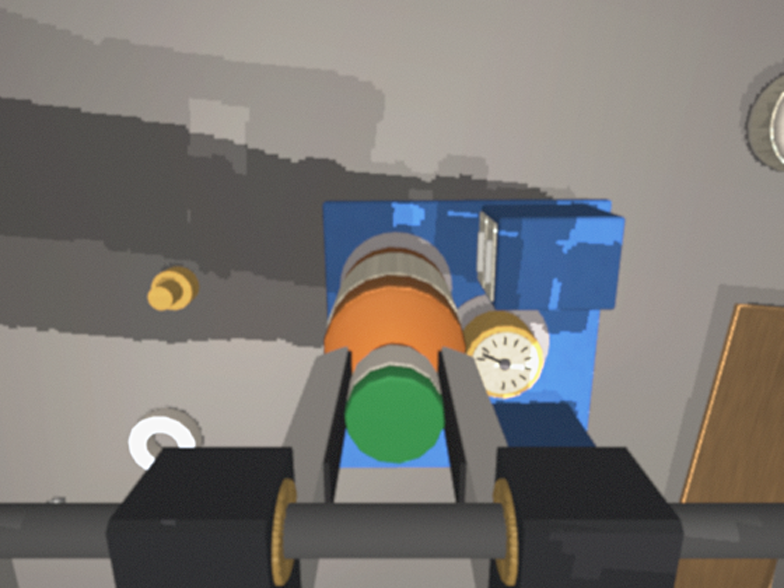

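The bottle is above its disc. Lowering.

Call:
{"fn": "send_rows", "kwargs": {"series": [[0,0,0,0,0,0.006,-1],[0,0,0,0,0,0.013,-1],[0,0,0,0,0,0.019,-1],[0,0,0,0,0,0.023,-1],[0,0,0,0,0,0.025,-1],[0,0,0,0,0,0.025,-1],[0,0,0,0,0,0.025,-1]]}}

```text
time_s: 37.0
ee_pos: [0.5798, 0.018, 0.1307]
eef_rot: [-3.14, -0.002, 1.658]
force: [0.5, -0.8, -3.8]
grip_width: 0.0316
```

Call:
{"fn": "send_rows", "kwargs": {"series": [[0,0,0,0,0,0.0006,-1],[0,0,0,0,0,0.001,-1],[0,0,0,0,0,0.001,-1]]}}

```text
time_s: 37.3
ee_pos: [0.5798, 0.018, 0.1296]
eef_rot: [-3.14, -0.002, 1.658]
force: [-0.5, 0.1, -1.9]
grip_width: 0.0318
```

Call:
{"fn": "send_rows", "kwargs": {"series": [[0,0,0,0,0.0004,0.0,-1],[0,0,0,0,0.0004,0.0006,-1],[0,0,0,0,0.0004,0.0008,-1],[0,0,0,0,0.0004,0.0008,-1]]}}

```text
time_s: 37.7
ee_pos: [0.5802, 0.018, 0.1296]
eef_rot: [-3.14, -0.002, 1.658]
force: [-3.6, 0.2, 6.7]
grip_width: 0.0315
```

Contact. Releasing, then on to the flask.

Call:
{"fn": "send_rows", "kwargs": {"series": [[0,0,0,0,0,-0.0002,-0.2],[0,0,0,0,0,-0.0002,0.2],[0,0,0,0,0,-0.0002,0.4],[0,0,0,0,0,-0.0002,0.4],[0,0,0,0,0,-0.02,0.4],[0,0,0,0,0,-0.06,0.4],[0,0,0,0,0,-0.105,0.4],[0,0,0,0,0,-0.14,0.4]]}}

```text
time_s: 38.5
ee_pos: [0.5805, 0.0178, 0.2714]
eef_rot: [-3.141, -0.002, 1.658]
force: [0.3, 0.5, 0.1]
grip_width: 0.0655
```

```bash
python3 -c "
from h import *
o=ctrl.get_obs();print(o['ee_pos'],o['grip_width'])
c=cam('wrist');save(c,'w18.png',s=1.4)
delta(.4245,-.3213,.265,95)
"
```

```text
[0.58054458 0.01778953 0.27138535] 0.0654676752414842
delta rot [0.39, -0.04, 0.0] shift [-0.3241, -0.1863, 0.0106] rows 7.5
```

View pics/w18.png

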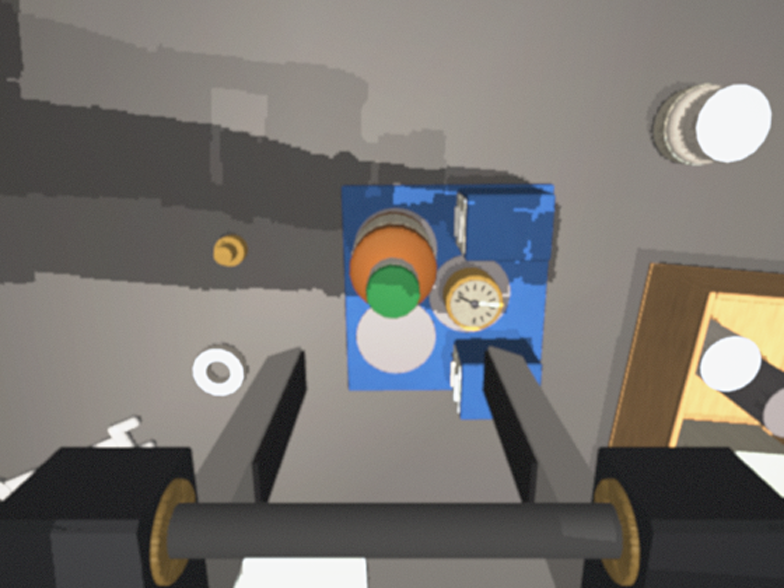

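The bottle stands on its disc, cap at (392,291). Now to the flask.

Call:
{"fn": "send_rows", "kwargs": {"series": [[0.2,0,0,-0.02,-0.012,0,0.4],[0.2,0,0,-0.058,-0.033,0,0.4],[0.2,0,0,-0.098,-0.056,0,0.4],[0.2,0,0,-0.14,-0.08,0,0.4],[0.2,0,0,-0.182,-0.105,0,0.4],[0.2,0,0,-0.224,-0.129,0,0.4],[0.2,0,0,-0.264,-0.152,0,0.4],[0.2,0,0,-0.3,-0.172,0,0.4]]}}

```text
time_s: 39.35
ee_pos: [0.434, -0.2979, 0.2685]
eef_rot: [-3.136, -0.002, 1.657]
force: [-0.1, -0.8, -0.3]
grip_width: 0.0658
```

Call:
{"fn": "send_rows", "kwargs": {"series": [[0,0,0,-0.018,-0.0103,0.01,0.4],[0,0,0,-0.0241,-0.0143,0.03,0.4],[0,0,0,-0.0241,-0.0143,0.055,0.4],[0,0,0,-0.0241,-0.0143,0.065,0.4],[0,0,0,-0.0241,-0.0143,0.065,0.4],[0,0,0,-0.0241,-0.0143,0.065,0.4]]}}

```text
time_s: 39.95
ee_pos: [0.4231, -0.3213, 0.2045]
eef_rot: [-3.136, -0.001, 1.658]
force: [0.3, -0.2, 1.0]
grip_width: 0.0658
```

```bash
python3 -c "
from h import *
o=ctrl.get_obs();print(o['ee_pos'],o['grip_width'])
c=cam('wrist');save(c,'w19.png',s=1.4)
print(proj(c,[.4245,-.3213,.118])*1.4)
delta(.4245,-.3213,.1052,95)
"
```

```text
[ 0.42311976 -0.32126444  0.20452252] 0.06581707833039326
[398.45431563 316.09130957]
delta rot [-0.26, -0.03, 0.02] shift [-0.0001, 0.0017, 0.0996] rows 2.0
```

View pics/w19.png

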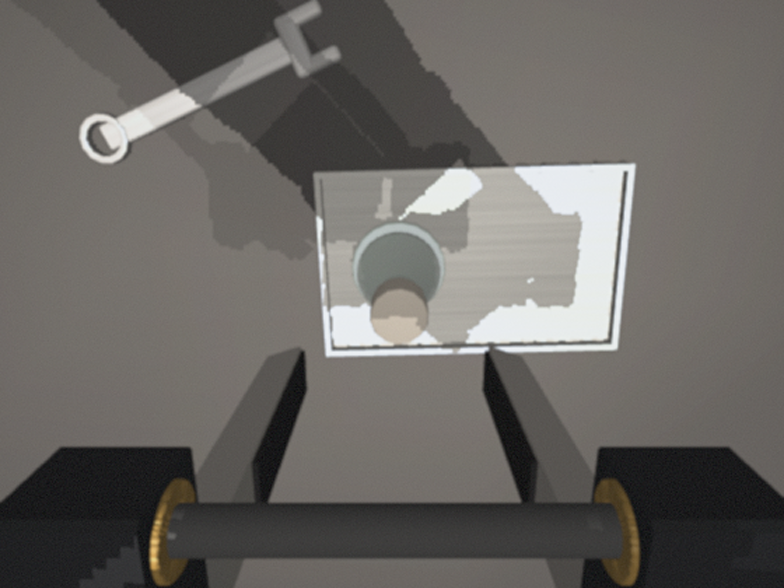

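The stopper at (399,316) is as predicted. Descending.

Call:
{"fn": "send_rows", "kwargs": {"series": [[-0.2,0,0,0,0.0015,0.02,0.4],[-0.2,0,0,0,0.0015,0.05,0.4],[-0.2,0,0,0,0.0015,0.075,0.4],[-0.2,0,0,0,0.0015,0.09,0.4],[-0.2,0,0,0,0.0015,0.096,0.4],[-0.2,0,0,0,0.0015,0.0965,0.4],[-0.2,0,0,0,0.0015,0.0965,0.4],[-0.2,0,0,0,0.0015,0.0965,0.4]]}}

```text
time_s: 40.8
ee_pos: [0.4241, -0.3213, 0.1083]
eef_rot: [-3.141, -0.0, 1.658]
force: [0.3, 0.3, -0.5]
grip_width: 0.0659
```

```bash
python3 -c "
from h import *
o=ctrl.get_obs();print(o['ee_pos'],o['eef_rot'],o['grip_width'])
delta(.4245,-.3213,.1052,95)
"
```

```text
[ 0.42409769 -0.32130125  0.10825585] [-3.14057161e+00 -4.43644207e-04  1.65815206e+00] 0.06586878670219105
delta rot [-0.06, -0.03, 0.01] shift [-0.0, 0.0004, 0.0031] rows 0.1
```

Call:
{"fn": "send_rows", "kwargs": {"series": [[0,0,0,0,0.0004,0.0015,0.4],[0,0,0,0,0.0004,0.0026,0.2],[0,0,0,0,0.0004,0.0026,0],[0,0,0,0,0.0004,0.0026,-0.2],[0,0,0,0,0.0004,0.0026,-0.4],[0,0,0,0,0.0004,0.0026,-0.7],[0,0,0,0,0.0004,0.0026,-1],[0,0,0,0,0.0004,0.0026,-1]], "force": 25}}

```text
time_s: 41.6
ee_pos: [0.4241, -0.3209, 0.1045]
eef_rot: [-3.139, -0.002, 1.658]
force: [0.6, 0.3, -0.0]
grip_width: 0.0298
```

Call:
{"fn": "send_rows", "kwargs": {"series": [[0,0,0,0,0,0,-1],[0,0,0,0,0,0,-1]]}}

```text
time_s: 41.8
ee_pos: [0.4241, -0.321, 0.1045]
eef_rot: [-3.139, -0.002, 1.658]
force: [-0.4, -0.2, -1.2]
grip_width: 0.0297
```

```bash
python3 -c "
from h import *
o=ctrl.get_obs();print(o['ee_pos'],o['eef_rot'],o['grip_width'],o['force'])
"
```

```text
[ 0.42407314 -0.32095406  0.10452623] [-3.13939948e+00 -1.70015672e-03  1.65804491e+00] 0.02965040368093234 [-0.44716071 -0.16229371 -1.19967119]
```

Call:
{"fn": "send_rows", "kwargs": {"series": [[0,0,0,0,0,-0.004,-1],[0,0,0,0,0,-0.015,-1],[0,0,0,0,0,-0.035,-1],[0,0,0,0,0,-0.065,-1],[0,0,0,0,0,-0.095,-1],[0,0,0,0,0,-0.125,-1],[0,0,0,0,0,-0.145,-1],[0,0,0,0,0,-0.155,-1]]}}

```text
time_s: 42.6
ee_pos: [0.4246, -0.3214, 0.2621]
eef_rot: [-3.141, 0.0, 1.658]
force: [0.9, 0.3, -2.9]
grip_width: 0.0298
```

```bash
python3 -c "
from h import *
o=ctrl.get_obs();print(o['ee_pos'],o['eef_rot'],o['grip_width'],o['force'])
delta(.5892,-.0582,.26,95)
"
```

```text
[ 0.42460817 -0.32135258  0.26213855] [-3.14136514e+00  4.20073301e-04  1.65805723e+00] 0.029811919573222434 [ 0.88887168  0.31470724 -2.8934202 ]
delta rot [-0.01, 0.02, -0.0] shift [0.2478, 0.1869, 0.002] rows 6.2
```

Call:
{"fn": "send_rows", "kwargs": {"series": [[0,0,0,0.012,0.009,0,-1],[0,0,0,0.04,0.03,0,-1],[0,0,0,0.075,0.056,0,-1],[0,0,0,0.11,0.083,0,-1],[0,0,0,0.145,0.109,0,-1],[0,0,0,0.18,0.135,0,-1],[0,0,0,0.215,0.161,0,-1],[0,0,0,0.238,0.179,0,-1]]}}

```text
time_s: 43.4
ee_pos: [0.5826, -0.065, 0.2582]
eef_rot: [-3.137, -0.003, 1.66]
force: [0.0, -0.5, -2.4]
grip_width: 0.0296
```

Call:
{"fn": "send_rows", "kwargs": {"series": [[0,0,0,0.0098,0.0079,0.0,-1],[0,0,0,0.0098,0.0079,0.01,-1],[0,0,0,0.0098,0.0079,0.03,-1],[0,0,0,0.0098,0.0079,0.06,-1],[0,0,0,0.0098,0.0079,0.09,-1],[0,0,0,0.0098,0.0079,0.11,-1],[0,0,0,0.0098,0.0079,0.125,-1],[0,0,0,0.0098,0.0079,0.125,-1]]}}

```text
time_s: 44.2
ee_pos: [0.5873, -0.0585, 0.1322]
eef_rot: [-3.136, -0.003, 1.657]
force: [0.3, 0.7, -2.4]
grip_width: 0.0299
```

Call:
{"fn": "send_rows", "kwargs": {"series": [[0,0,0,0,0,0,-1],[0,0,0,0,0,0,-1]]}}

```text
time_s: 44.4
ee_pos: [0.5891, -0.0581, 0.1357]
eef_rot: [-3.141, -0.001, 1.658]
force: [-0.2, 0.3, -3.1]
grip_width: 0.0298
```

```bash
python3 -c "
from h import *
o=ctrl.get_obs();print(o['ee_pos'],o['eef_rot'],o['force'])
c=cam('wrist');save(c,'w20.png',s=1.4)
delta(.5891,-.0579,.1086,95)
"
```

```text
[ 0.58914318 -0.05814201  0.13574142] [-3.14118448e+00 -1.22736739e-03  1.65782465e+00] [-0.21554063  0.28818526 -3.11223204]
delta rot [-0.02, -0.07, -0.01] shift [0.0001, -0.0, 0.0271] rows 0.5
```

View pics/w20.png

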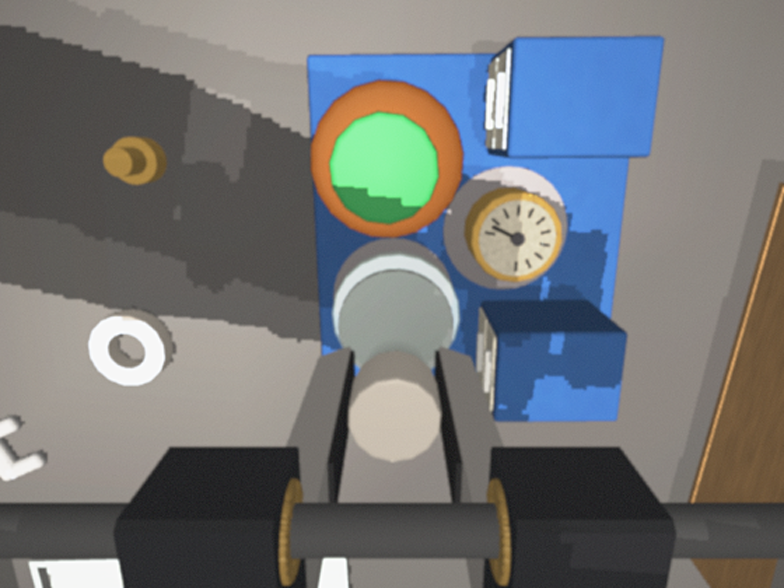

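The flask is over its disc and clear of the bottle. Lowering.

Call:
{"fn": "send_rows", "kwargs": {"series": [[0,0,0,0,0,0.006,-1],[0,0,0,0,0,0.013,-1],[0,0,0,0,0,0.019,-1],[0,0,0,0,0,0.023,-1],[0,0,0,0,0,0.025,-1],[0,0,0,0,0,0.025,-1],[0,0,0,0,0,0.025,-1]]}}

```text
time_s: 45.15
ee_pos: [0.5887, -0.0578, 0.1097]
eef_rot: [-3.14, -0.002, 1.658]
force: [-0.3, 0.6, -3.0]
grip_width: 0.0299
```

Call:
{"fn": "send_rows", "kwargs": {"series": [[0,0,0,0,0,0.0006,-1],[0,0,0,0,0,0.001,-1],[0,0,0,0,0,0.001,-1]]}}

```text
time_s: 45.45
ee_pos: [0.5886, -0.0578, 0.1086]
eef_rot: [-3.139, -0.002, 1.658]
force: [0.3, -0.0, -1.0]
grip_width: 0.0297
```

Call:
{"fn": "send_rows", "kwargs": {"series": [[0,0,0,0,0.0004,0.0,-1],[0,0,0,0,0.0004,0.0006,-1],[0,0,0,0,0.0004,0.0008,-1],[0,0,0,0,0.0004,0.0008,-1]]}}

```text
time_s: 45.85
ee_pos: [0.5894, -0.0578, 0.1084]
eef_rot: [-3.14, -0.001, 1.658]
force: [-0.1, 0.6, 5.6]
grip_width: 0.0297
```

Contact. Releasing, rising and backing away.

Call:
{"fn": "send_rows", "kwargs": {"series": [[0,0,0,0,0,-0.0002,-0.2],[0,0,0,0,0,-0.0002,0.2],[0,0,0,0,0,-0.0002,0.4],[0,0,0,0,0,-0.0002,0.4],[0,0,0,0,0,-0.02,0.4],[0,0,0,0,0,-0.06,0.4],[0,0,0,0,0,-0.105,0.4],[0,0,0,0,0,-0.15,0.4]]}}

```text
time_s: 46.65
ee_pos: [0.5891, -0.0579, 0.2593]
eef_rot: [-3.139, -0.002, 1.658]
force: [0.7, -0.8, 0.3]
grip_width: 0.0652
```

Call:
{"fn": "send_rows", "kwargs": {"series": [[0,0,0,0.0,-0.02,-0.02,0.4],[0,0,0,0.0,-0.055,-0.03,0.4],[0,0,0,-0.03,-0.09,-0.03,0.4],[0,0,0,-0.07,-0.12,-0.03,0.4],[0,0,0,-0.115,-0.14,-0.03,0.4],[0,0,0,-0.16,-0.15,-0.03,0.4],[0,0,0,-0.2,-0.16,-0.03,0.4],[0,0,0,-0.22,-0.17,-0.03,0.4]]}}

```text
time_s: 47.45
ee_pos: [0.4384, -0.2947, 0.2874]
eef_rot: [-3.139, -0.002, 1.656]
force: [0.6, -0.8, -0.4]
grip_width: 0.0657
```

Call:
{"fn": "send_rows", "kwargs": {"series": [[0,0,0,0,0,0,0.4],[0,0,0,0,0,0,0.4],[0,0,0,0,0,0,0.4]]}}

```text
time_s: 47.75
ee_pos: [0.4397, -0.2911, 0.2878]
eef_rot: [-3.139, -0.002, 1.659]
force: [-0.5, 0.1, 0.2]
grip_width: 0.0659
```

```bash
python3 - <<'E'
from h import *
o=ctrl.get_obs();print(o['ee_pos'],o['joint_vel'].round(3),o['force'])
import shutil
T0=load('top');S0=np.load('last_top.npz')
c=ctrl.camera('top');c={k:np.asarray(v) for k,v in c.items()};np.savez('fin_top.npz',**c);save(c,'tf.png',s=1.4);save(c,'tf_r.png',(240,115,360,215),6.5)
c=ctrl.camera('scene');c={k:np.asarray(v) for k,v in c.items()};np.savez('fin_scene.npz',**c);save(c,'sf.png');save(c,'sf_r.png',(185,170,365,290),4.4)
E
```

```text
[ 0.4396638  -0.29108511  0.2878246 ] [ 0.007 -0.003 -0.001 -0.002 -0.    -0.004] [-0.47171882  0.1043901   0.23206366]
```

View pics/tf.png

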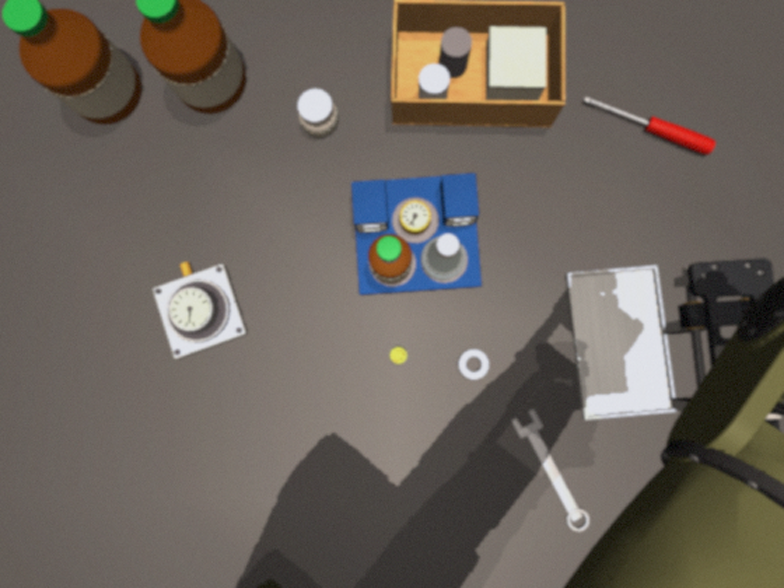

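View pics/tf_r.png

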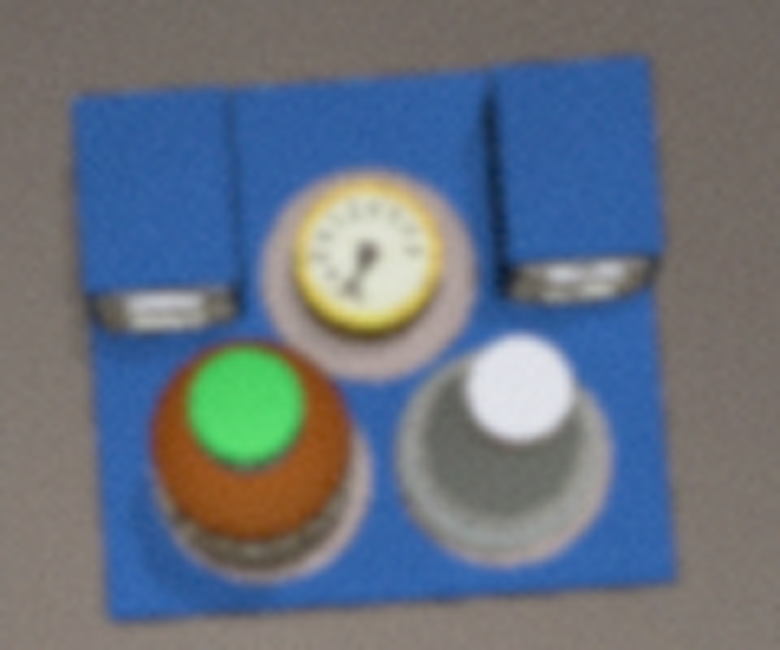

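View pics/sf_r.png

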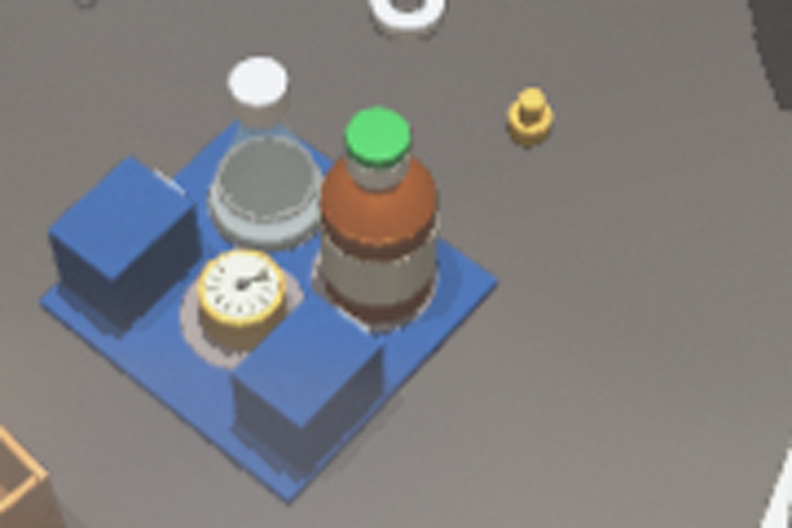

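Against the first pictures, the bottle cap moved about 0.3 px (about 0.5 mm) and the flask did not visibly move. Next I check both gauges numerically in the same picture, so that a calibration error cancels.

```bash
python3 - <<'E'
from h import *
d=np.load('fin_top.npz');c={k:d[k] for k in d.files}
F=lambda u,v,h: (ray_z(c,(u+.5)/6.5-.5+240,(v+.5)/6.5-.5+115,h)*1e3).round(1)
print('disc',F(369,275,.008),'small',F(367.5,257,.038))
a=ray_z(c,(192+.5)/1.4-.5,(309+.5)/1.4-.5,.054);print('large',a)
save(c,'tf_s.png',(95,180,185,270),6.5)
E
```

```text
disc [645.7 -19.7   8. ] small [644.6 -18.8  38. ]
large [0.50151031 0.28881989 0.054     ]
```

View pics/tf_s.png

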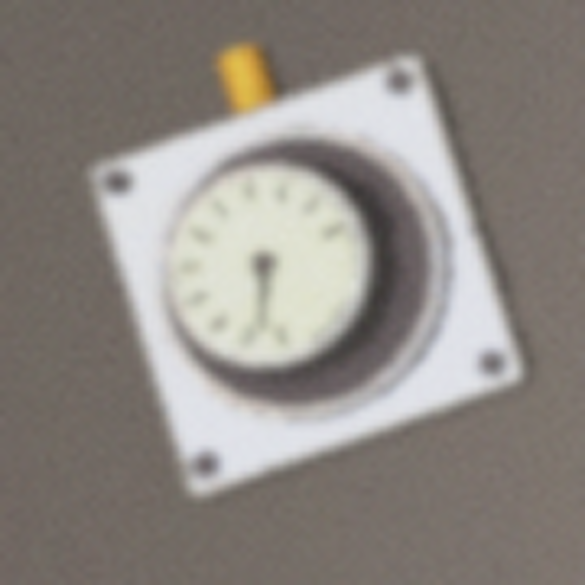

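Both gauges are flat and centred to about 1–2 mm. Handing in.

```bash
python3 -c "
from station import ctrl
print(ctrl.get_obs()['time_s']); print(ctrl.hand_in())"
```

```text
47.85
the job is handed in; nothing more can be done
None
```

The whole job went through in the order you asked, and I handed it in at 47.9 s of the 128 s allowed. Nothing fell over, and every reading stayed well under the force limits.

**What I did:** I stood the bottle and flask in the side tray, moved the large steel gauge to the test seat and put the small brass gauge in the emptied bay. Then I set the bottle and flask back on their own discs. Each release came only after the wrist force showed contact, and the arm ended clear of everything.

**Last checks:**
- **Bottle and flask:** both are upright. Compared with the first pictures, the bottle's cap is about 0.5 mm off in the top view and up to about 1 mm in the scene view. The flask shows no visible shift.
- **Large gauge:** it lies flat inside the rim. The wrist camera put it about 1 mm from the seat centre. A coarse top-camera reading gave about 3 mm, still well inside the rim.
- **Small gauge:** it is about 1.5 mm from the middle of the bay disc.
- **Collar and fitting:** the arm never came near them, and both look unmoved in the final pictures.

**Disagreement:** the top and scene cameras differed by about 4–5 mm in y. I relied on the wrist camera, which agreed with the finger positions to about 1 mm, and took the seat's y between all three.

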